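# Load the cleaning bath with heating blocks and start it

## Task

Load the cleaning bath and start it: slide every steel heating block along the deck and tip it over the edge into the deep well (they are too heavy to lift, so never pick one up), and hang both small-parts baskets in the narrow bay, each with its hook seated behind the lip of the hanger rail. When everything is in, press the start paddle down to its stop and let it come back up; leave the other things on the bench where they are.

Things in the scene. Friction and masses are not known exactly. Their poses are not given: they have to be found in the camera images.
- bath: fixed cleaning bath, 132 mm deep (x), 717 mm long (y). Origin on the worktop at mid depth, straight below the deck edge; +y runs from the deck to the well, z up. Paddle pod y -411 to -319 (top z 80 mm), deck y -315 to 0 (z 136), well y 0 to 180 (floor z 8), divider y 180 to 186 (top z 150), bay y 186 to 272 (floor z 8), hanger rail y 272 to 306
- deck_edge (a point): middle of the open left edge of the loading deck, at deck height (136 mm). Blocks go over it in the bath's +y. Deck, well and bay are 120 mm wide in x (-60 to 60), between 6 mm wide curbs with top z 148, 12 mm above the deck; such a curb also closes the deck's right end (y -321 to -315)
- rail (a point): middle of the floor of the hanger rail's channel, z 113 mm. The channel runs along the bath's x, 120 mm long, 22 mm wide (bath y 277 to 299). On the bay side stands its anti-jump lip, 5 mm thick (y 272 to 277), 15 mm above the channel floor; on the outer side a wall (top z 140)
- block_1: steel heating block with 12 round wells in its top, 52 (x) x 70 (y) x 50 mm, 0.9 to 1.2 kg, plain sides, friction about 0.6; origin at its centre, z up. It lies on the deck, its y roughly along the bath's y. Three to five blocks are present, in two lanes side by side along the deck; neighbours may nearly touch, and those in a lane may be pushed as a row
- block_2: block of the same size with 6 large wells
- block_3: block of the same size with 20 small wells
- block_4: block of the same size with 12 wells
- block_5: block of the same size with 6 large wells
- block_6: block of the same size with 20 small wells
- basket_1: wire basket 48 (x) x 58 (y) x 62 mm, 0.35 kg, on the worktop right of the bath, with a fixed bail handle; origin at the centre of its underside, z up. Its plate hook, 36 mm wide, is at its +y side. Hung properly, its +y is the bath's +y, the hook's tip stands on the channel floor, the underside is 20 to 30 mm above the worktop and it leans back by about 0.1 rad
- basket_2: a second basket of the same form; the two hang side by side in the bay, in either order
- hook_tip_1 (a point): middle of the lower edge of the downturned tip of basket_1's hook (basket x 0, y 49.5, z 83 mm). In basket coordinates: shank y 29 to 33, bridge underside z 103 and top z 107, tip y 47 to 52; so the mouth of the hook is 14 mm wide and 20 mm deep
- hook_tip_2 (a point): the same point of basket_2's hook
- handle_1 (a point): middle of basket_1's handle bar, 150 mm above the basket's underside: a level bar along the basket's x, 40 mm free between its uprights, 10 mm wide (y), 14 mm high
- handle_2 (a point): the same point of basket_2's handle
- paddle (a joint): start paddle: 0 = up at rest (sloping up towards the robot by 0.25 rad), 0.25 rad = pressed down to its stop. Hinged at its back (bath x 48, z 95 mm), springs back up by itself; at the pad it takes about 5 N to start and 10 N at the stop
- paddle_pad (a point): middle of the rubber pad on top of the paddle, 75 mm from the hinge, about 120 mm above the worktop at rest and 101 mm at the stop; the pad is 50 x 50 mm
- spray_bottle: bystander: spray bottle 64 x 87 x 278 mm behind the left of the bath; origin under its centre
- wash_bottle: bystander: wash bottle 67 x 92 x 202 mm behind the left of the bath; origin under its centre
- jar: bystander: screw jar, 89 mm across, 112 mm high, behind the left of the bath; origin under its centre
- slide_box: bystander: blue slide box 90 x 64 x 34 mm far right; origin under its centre
- lancet_box: bystander: green box 44 x 80 x 50 mm at the back, right of the middle; origin under its centre
- timer: bystander: white timer 26 x 56 x 58 mm at the back right; origin under its centre
- marker: bystander: marker pen 134 mm long lying behind the left of the bath; origin under its centre

How it is judged:
On the way, in this order (a step that is already met when the one before it is completed fails the run):
1. every block lies in the well and both baskets hang on the rail behind the lip, let go (x of block_1 in the frame of bath between -0.061 and 0.061 m and y of block_1 in the frame of bath between 0 and 0.18 m and z of block_1 in the frame of bath between 0 and 0.121 m and x of block_2 in the frame of bath between -0.061 and 0.061 m and y of block_2 in the frame of bath between 0 and 0.18 m and z of block_2 in the frame of bath between 0 and 0.121 m and x of block_3 in the frame of bath between -0.061 and 0.061 m and y of block_3 in the frame of bath between 0 and 0.18 m and z of block_3 in the frame of bath between 0 and 0.121 m and x of block_4 in the frame of bath between -0.061 and 0.061 m and y of block_4 in the frame of bath between 0 and 0.18 m and z of block_4 in the frame of bath between 0 and 0.121 m and x of block_5 in the frame of bath between -0.061 and 0.061 m and y of block_5 in the frame of bath between 0 and 0.18 m and z of block_5 in the frame of bath between 0 and 0.121 m and x of block_6 in the frame of bath between -0.061 and 0.061 m and y of block_6 in the frame of bath between 0 and 0.18 m and z of block_6 in the frame of bath between 0 and 0.121 m and x of basket_1 in the frame of bath between -0.05 and 0.05 m and y of basket_1 in the frame of bath between 0.19 and 0.27 m and y of hook_tip_1 in the frame of bath between 0.277 and 0.299 m and z of hook_tip_1 in the frame of bath between 0.105 and 0.122 m and angle between each of basket_1, basket_2's own z axis and vertical below 0.2 rad and x of basket_2 in the frame of bath between -0.05 and 0.05 m and y of basket_2 in the frame of bath between 0.19 and 0.27 m and y of hook_tip_2 in the frame of bath between 0.277 and 0.299 m and z of hook_tip_2 in the frame of bath between 0.105 and 0.122 m and contact force between the fingers and basket_1 below 0.5 N and contact force between the fingers and basket_2 below 0.5 N), for 0.3 s.
2. the start paddle is pressed down to its stop (value of joint paddle above 0.22 rad), for 0.1 s.
At the end, for the whole second after the job is handed in: Every block rests in the well, centre 15 mm or more below the deck; both baskets hang at rest in the bay, hook tip in the channel behind the lip and within 9 mm of its floor, leaning under 0.2 rad; the paddle is back up (under 0.05 rad) (x of block_1 in the frame of bath between -0.061 and 0.061 m and y of block_1 in the frame of bath between 0 and 0.18 m and z of block_1 in the frame of bath between 0 and 0.121 m and x of block_2 in the frame of bath between -0.061 and 0.061 m and y of block_2 in the frame of bath between 0 and 0.18 m and z of block_2 in the frame of bath between 0 and 0.121 m and x of block_3 in the frame of bath between -0.061 and 0.061 m and y of block_3 in the frame of bath between 0 and 0.18 m and z of block_3 in the frame of bath between 0 and 0.121 m and x of block_4 in the frame of bath between -0.061 and 0.061 m and y of block_4 in the frame of bath between 0 and 0.18 m and z of block_4 in the frame of bath between 0 and 0.121 m and x of block_5 in the frame of bath between -0.061 and 0.061 m and y of block_5 in the frame of bath between 0 and 0.18 m and z of block_5 in the frame of bath between 0 and 0.121 m and x of block_6 in the frame of bath between -0.061 and 0.061 m and y of block_6 in the frame of bath between 0 and 0.18 m and z of block_6 in the frame of bath between 0 and 0.121 m and x of basket_1 in the frame of bath between -0.05 and 0.05 m and y of basket_1 in the frame of bath between 0.19 and 0.27 m and y of hook_tip_1 in the frame of bath between 0.277 and 0.299 m and z of hook_tip_1 in the frame of bath between 0.105 and 0.122 m and angle between each of basket_1, basket_2's own z axis and vertical below 0.2 rad and x of basket_2 in the frame of bath between -0.05 and 0.05 m and y of basket_2 in the frame of bath between 0.19 and 0.27 m and y of hook_tip_2 in the frame of bath between 0.277 and 0.299 m and z of hook_tip_2 in the frame of bath between 0.105 and 0.122 m and value of joint paddle below 0.05 rad and linear speed of each of block_1, block_2, block_3, block_4, block_5, block_6, basket_1, basket_2 below 0.03 m/s); the robot touches nothing.
It fails at once if a block is lifted more than 30 mm off the deck (height (world z) of any of block_1, block_2, block_3, block_4, block_5, block_6 above 0.191 m).
It fails at once if a bystander is pushed aside by more than 30 mm or knocked over (distance of any of spray_bottle, wash_bottle, jar, slide_box, timer, marker, lancet_box from where it was at the start of the episode above 0.03 m or angle between any of spray_bottle, wash_bottle, jar's own z axis and vertical above 0.5 rad).
Of block_1, block_2, block_3, block_4, block_5, block_6 only 3 to 5 are there at a start; the rules pass over those that are not, and their reading is None.
At some moment in a run one of block_1, block_2, block_3, block_4, block_5, block_6, basket_1, basket_2 may be knocked a few centimetres aside while the robot is not near it.
It also fails if it takes over 210 s, if anything falls off the work surface, if the arm or the gripper's body presses on something with over 40 N, if the wrist force passes 120 N, or if a joint passes its speed limit or range.

## Robot

A 7-joint arm with a two-finger parallel gripper is mounted at the origin on a cart in front of the work surface, level with it; the furniture and walls round the work are solid. World frame = base frame: x ahead of the robot, y to its left, z up, the work surface at z = 0. Lengths are in m, angles in rad, forces in N, time in s.
With the tool pointing down it reaches from about 0.425 to 0.875 m from the base axis. Payload 8.4 kg.
Tool frame: the origin (TCP) lies midway between the tips of the shut fingers; the grasp point (between the pads) lies 19 mm behind it; z points along the fingers, y is the line along which they close (so a half turn about z gives the same grasp; the last joint's range is limited). The gripper opens to 87 mm and grips with 3 to 60 N. Pads are 19 mm wide; open, the fingers measure 117 mm over their backs; the gripper's body (75 mm by 190 mm) begins 51 mm behind the grasp point.
Start: joints at [1.193, 0.333, 0.04, 1.465, -0.013, 1.343, -0.059], TCP at [0.179, -0.625, 0.223] pointing down, gripper open.
Joint ranges: [-2.58, 2.58], [-0.38, 2.09], [-1.3, 1.39], [0.25, 2.4], [-1.5, 4.64], [0.08, 2.09], [-2.65, 2.65]. Speed limits (rad/s): [2.22, 2.22, 2.79, 2.79, 3.14, 3.14, 3.14].

## Interface

Orientations are given as a unit quaternion [w, x, y, z].
In Python, from workcell import readout, snapshot, camera_params, workorder, cut_out, pinpoint gives the robot as it stands.
- The arm moves only by the tool send_rows, never from a script. Its argument "deltas" is a list of rows, each a list of 2 entries, a list of its own where there are three numbers: the shift along the tool's x, y, z scaled (see below), then the turn, a rotation vector about the tool's x, y, z scaled (see below). In form: [[[x, y, z], [ax, ay, az]], ...]. A call has 1 to 20 rows; each row is the pose to reach, as a shift and turn from the pose commanded when the call began, along the tool's axes at that moment, turning the shorter way round; what a row does not reach only later rows make up. The controller multiplies each number of a shift by 400 mm and each number of a turn by pi rad. A row lasts 1/8 s, in which the tool goes at most 62.5 mm and 10.7 degrees, less where a joint would pass 70% of its speed; a pose out of reach is approached as far as the arm can. A call with a number of a shift or a turn outside -1 to 1 is refused whole. A call with a gripper value outside its range is refused whole. "hand" is the gripper command: -1 is fully open, 1 is shut, values between are in proportion, set as the call begins (left out, the last holds). The fingers move at their own pace and stop on an object; the grip force is fixed at half the most. Time passes only in rows, so rows that repeat a pose let the fingers close. It gives the time, the measured TCP pose, the force, the opening and the grip force at its end, in the units of the state.
- readout.observe(): the state, without advancing time (a new reading comes with each control period).
- snapshot(name): name is "scene" or "top" or "wrist"; returns (picture, depth): 400x640x3 uint8, red, green, blue; 400x640 float32, m along the optical axis (not along the pixel's ray), 0 where there is no reading.
- camera_params(name): a dict with "intrinsics" (3x3 intrinsics, pixels), "camera_from_world" (4x4, takes a point from world to camera coordinates). Camera axes: x right, y up, looking along -z (the intrinsics and any distortion apply to the point x, -y, -z); pixel columns grow to the right and rows downward; lengths in m; the calibration is good to about 2 mm. A picture is of the moment at which its call begins: read the wrist's pose just before it. camera_params takes no time and is no camera call; for the wrist camera it gives the pose at the moment of the call.
- workorder.close_job(): hands the job in; it is judged then, once.
Trained networks look in the newest picture that a camera, given by its name, has taken for a name from the list of things; names that differ only in an ending like _2 or _b are one class to them, and where a whole thing is asked for, a point or a joint stands for the part that bears it (a point fixed in the world has none). Each returns a list of dicts, best first, with "confidence" (0 to 1); they miss things now and then, are a little off and sometimes report something else, mostly with a low value. They report only what shows in the picture. A call takes as long as a camera call.
- cut_out(thing, camera): "region" (400x640 bool, what is visible of it) and "pixel" ([column, row] in pixels, amid what is visible of it).
- pinpoint(thing, camera): "pixel" ([column, row] in pixels: a listed point, or the origin of a listed thing).
The state is a dict: "t": time; "joint_positions": joint angles; "qd": joint speeds; "joint_torque": joint torques, N m; "position": TCP position; "tool_rot": TCP orientation; "force": force on the tool from outside, world axes, zero at the start; "ft_torque": the same for the moment, N m; "opening": finger opening in m; "gripper_force": force on a finger pad.
Only numpy, scipy, OpenCV 4.12 (cv2) and the standard library are available. Lean on these libraries where they do the work, as an engineer would, in place of code of your own. Each camera call takes 0.05 s, during which the arm holds its last target. There are 200 camera calls.

## Working session

There is one attempt and no reset: what is moved stays moved. The work goes in short steps, Python scripts to look and compute and a tool call to move; the robot and the scene stay as the last step left them, time stands still between calls to the robot, and variables do not carry over. Pictures are saved under pics/ and viewed, at most 14 in all, crops included, and the job is handed in when it is done.

Besides the shell and the picture viewer there is one more tool, called after "Call:" by a JSON object that holds its "name" and its "arguments". send_rows: Moves the arm, as the interface text tells. Shifts and turns lie within -1 to 1; 1 stands for 400 mm of shift or pi rad of turn. Its arguments: {"type":"object","properties":{"deltas":{"type":"array"},"hand":{"type":"number"}},"required":["deltas"]}

```bash
ls; mkdir -p pics; cat > h.py <<'E'
import numpy as np, cv2
from scipy.spatial.transform import Rotation as R
from workcell import readout, snapshot, camera_params, workorder, cut_out, pinpoint
def save(n,im,): cv2.imwrite('pics/'+n+'.png',im[:,:,::-1])
def cloud(d,P):
    K=np.array(P['intrinsics']);T=np.linalg.inv(np.array(P['camera_from_world']))
    v,u=np.mgrid[:d.shape[0],:d.shape[1]]
    x=(u-K[0,2])/K[0,0]*d;y=(v-K[1,2])/K[1,1]*d
    return np.stack([x,-y,-d],-1)@T[:3,:3].T+T[:3,3]
def ray(px,P):
    K=np.array(P['intrinsics']);T=np.linalg.inv(np.array(P['camera_from_world']))
    r=np.array([(px[0]-K[0,2])/K[0,0],-(px[1]-K[1,2])/K[1,1],-1])
    return T[:3,3],T[:3,:3]@r
def atz(px,P,z):
    o,r=ray(px,P);return o+r*(z-o[2])/r[2]
def tri(pa):
    A=np.zeros((3,3));b=np.zeros(3)
    for px,P in pa:
        o,r=ray(px,P);r=r/np.linalg.norm(r);M=np.eye(3)-np.outer(r,r);A+=M;b+=M@o
    return np.linalg.solve(A,b)
def rows(target,quat=None):
    s=readout.observe();Rt=R.from_quat(np.roll(s['tool_rot'],-1))
    d=Rt.inv().apply(np.array(target)-s['position'])/.4
    return d.round(4)
E
python3 - <<'E'
from h import *
s=readout.observe();print(s)
for n in('scene','top','wrist'):
    im,d=snapshot(n);save(n+'0',im);P=camera_params(n);print(n,np.array(P['camera_from_world']).round(3).tolist(),np.array(P['intrinsics']).round(1).tolist(),d.min(),d.max())
    if n!='wrist': 
        for t in ['deck_edge','rail','handle_1','hook_tip_1','paddle_pad','block_1','basket_1','bath']:
            for r in pinpoint(t,n):
                px=np.array(r['pixel']); 
                print(t,round(r['confidence'],2),px.round(1),cloud(d,P)[int(px[1]),int(px[0])].round(3))
E
```

```text
pics
{'t': 0.0, 'joint_positions': array([ 1.19279801,  0.33392877,  0.03988116,  1.46631295, -0.01340922,
        1.34327938, -0.05850847]), 'qd': array([-3.50586163e-05, -6.53292753e-04,  4.10561463e-04,  1.19742838e-03,
        1.27021741e-04, -1.07595480e-05, -1.34699481e-03]), 'joint_torque': array([-1.21870569e-03, -6.56358075e+01,  1.33430734e+00, -4.03802526e+01,
       -5.97524364e-02,  4.49804391e-02,  1.78860005e-04]), 'position': array([ 0.1787164 , -0.6244452 ,  0.22162742]), 'tool_rot': array([-8.13971533e-04,  9.90301770e-01,  1.38930606e-01, -1.68139776e-04]), 'force': array([ 0.74036609, -0.76804895,  0.09779822]), 'ft_torque': array([ 0.00194464, -0.0227443 , -0.02468084]), 'gripper_force': 0.0, 'opening': 0.0872216835154956}
scene [[0.734, -0.679, 0.014, -0.468], [0.548, 0.606, 0.576, -0.365], [-0.4, -0.415, 0.817, -1.201], [0.0, 0.0, 0.0, 1.0]] [[375.4, 0.0, 320.1], [0.0, 375.4, 198.6], [0.0, 0.0, 1.0]] 0.0 3.388383
deck_edge 0.84 [244.6 178.4] [0.425 0.158 0.185]
rail 0.91 [205.3 135.9] [0.465 0.493 0.114]
rail 0.62 [250.9 196.7] [0.412 0.117 0.134]
handle_1 0.55
[... 1021 characters left out ...]
  0.001]
hook_tip_1 0.53 [392.9 247.8] [ 0.43  -0.33   0.002]
paddle_pad 0.84 [353.8 244.3] [ 0.438 -0.166  0.116]
paddle_pad 0.56 [247.9 156.4] [0.693 0.183 0.354]
block_1 0.89 [294.  242.7] [0.439 0.044 0.154]
block_1 0.79 [320.7 228. ] [ 0.489 -0.045  0.185]
block_1 0.62 [261.6 247.4] [0.419 0.156 0.165]
basket_1 0.84 [403.5 245.3] [ 0.439 -0.362  0.048]
basket_1 0.52 [416.2 220.6] [ 0.539 -0.428 -0.009]
basket_1 0.25 [412.6 245. ] [ 0.44  -0.368  0.153]
bath 0.6 [259.4 233.7] [0.467 0.17  0.138]
wrist [[0.275, -0.961, 0.001, -0.651], [0.927, 0.265, -0.267, 0.032], [0.256, 0.075, 0.964, -0.389], [0.0, 0.0, 0.0, 1.0]] [[301.9, 0.0, 317.4], [0.0, 301.9, 200.7], [0.0, 0.0, 1.0]] 0.0 1.635831
```

View pics/top0.png

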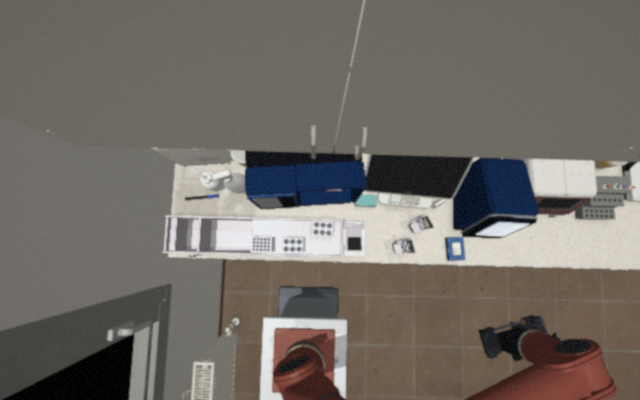

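View pics/scene0.png

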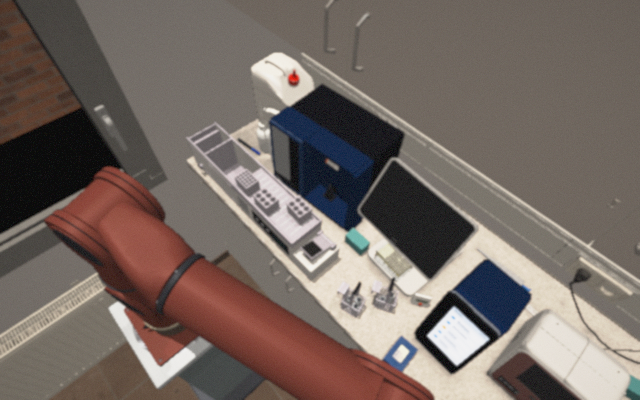

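```bash
python3 - <<'E'
from h import *
allp=[]
for n in('top','scene'):
    im,d=snapshot(n);P=camera_params(n);C=cloud(d,P);C=C[d>0]
    m=(C[:,0]>.36)&(C[:,0]<.58)&(C[:,1]>-.26)&(C[:,1]<.54)
    C=C[m]
    for lo,hi in((.13,.141),(.143,.153),(.105,.119),(.153,.2)):
        q=C[(C[:,2]>lo)&(C[:,2]<hi)];print(n,lo,len(q),np.percentile(q,[1,50,99],axis=0).round(3).tolist())
    q=C[(C[:,2]>.13)&(C[:,2]<.153)]
    rect=cv2.minAreaRect(q[:,:2].astype(np.float32));print(rect, q[:,2].mean())
    # edges of bath per y bin
    q=C[(C[:,2]>.1)&(C[:,2]<.16)]
    for y in np.arange(-.1,.5,.06):
        b=q[abs(q[:,1]-y)<.01]
        if len(b):print(round(y,2),len(b),b[:,0].min().round(4),b[:,0].max().round(4))
    b=C[(C[:,2]>.153)&(C[:,2]<.2)]
    w=b[:,:2]
    # clusters
    g=np.zeros((220,400),np.uint8)
    ij=np.floor((w-[.36,-.26])/.002).astype(int);g[np.clip(ij[:,0],0,219),np.clip(ij[:,1],0,399)]=255
    g=cv2.morphologyEx(g,cv2.MORPH_CLOSE,np.ones((5,5)))
    k,l,st,ce=cv2.connectedComponentsWithStats(g)
    for i in range(1,k):
        if st[i,4]>100:
            pts=np.argwhere(l==i).astype(np.float32)*.002+np.float32([.36,-.26])
            print('blk',cv2.minAreaRect(pts))
E
```

```text
top 0.13 2182 [[0.397, -0.118, 0.13], [0.464, 0.047, 0.135], [0.536, 0.539, 0.141]]
top 0.143 779 [[0.39, -0.124, 0.143], [0.454, 0.176, 0.147], [0.568, 0.54, 0.153]]
top 0.105 564 [[0.384, -0.195, 0.105], [0.456, 0.413, 0.113], [0.569, 0.54, 0.119]]
top 0.153 1144 [[0.377, -0.086, 0.153], [0.446, 0.072, 0.182], [0.572, 0.54, 0.198]]
((0.4714584946632385, 0.20768648386001587), (0.21338626742362976, 0.6648294925689697), 0.12212851643562317) 0.13822996116385364
-0.1 200 0.3944 0.524
-0.04 153 0.3926 0.5224
0.02 167 0.3915 0.5206
0.08 180 0.393 0.5692
0.14 157 0.3914 0.563
0.2 43 0.3934 0.5226
0.26 27 0.3917 0.5214
0.32 26 0.3902 0.5194
0.38 218 0.3919 0.5216
0.44 24 0.3904 0.52
blk ((0.4690000116825104, 0.5370000600814819), (0.001999974250793457, 0.21799999475479126), 90.0)
blk ((0.42800000309944153, 0.15300002694129944), (0.0520000085234642, 0.06999997794628143), 0.0)
blk ((0.42800000309944153, 0.04500000923871994), (0.04800000041723251, 0.06999997794628143), 0.0)
blk ((0.4856187701225281, -0.055243074893951416), (0.06874695420265198, 0.05234861746430397), 86.98721313476562)
scene 0.1
[... 515 characters left out ...]
186 0.3923 0.5792
0.08 154 0.3912 0.5736
0.14 149 0.3919 0.5673
0.2 54 0.392 0.5236
0.26 46 0.3924 0.5227
0.32 49 0.3919 0.5269
0.38 312 0.3917 0.5235
0.44 41 0.3912 0.522
blk ((0.4690000116825104, 0.534000039100647), (0.21799999475479126, 0.008000016212463379), 0.0)
blk ((0.42900002002716064, 0.04400000721216202), (0.05400001257658005, 0.07599999010562897), 0.0)
blk ((0.4292242228984833, 0.1517258882522583), (0.07709052413702011, 0.05257081985473633), 88.0908432006836)
blk ((0.48815852403640747, -0.05735470727086067), (0.07271391153335571, 0.054644081741571426), 87.51043701171875)
blk ((0.5678055286407471, 0.10366728901863098), (0.008247027173638344, 0.15263250470161438), 5.946855545043945)
```

```bash
python3 - <<'E'
from h import *
P=camera_params('wrist');T=np.linalg.inv(P['camera_from_world']);s=readout.observe();Rt=R.from_quat(np.roll(s['tool_rot'],-1))
print('cam in tool',Rt.inv().apply(T[:3,3]-s['position']).round(3),'view',Rt.inv().apply(-T[:3,2]).round(3))
C=[]
for n in('top','scene'):
    im,d=snapshot(n);P=camera_params(n);c=cloud(d,P)[d>0];C.append(c)
    q=c[(c[:,0]>.36)&(c[:,0]<.62)&(c[:,1]>-.5)&(c[:,1]<-.28)&(c[:,2]>.125)&(c[:,2]<.18)]
    print(n,len(q))
    for ctr in((.44,-.372),(.518,-.429)):
        w=q[np.hypot(q[:,0]-ctr[0],q[:,1]-ctr[1])<.045]
        u=w[:,:2]-w[:,:2].mean(0);_,S,V=np.linalg.svd(u,full_matrices=False);print(w.mean(0).round(4),len(w),S.round(3),V[0].round(2),w[:,2].max().round(3))
c=np.vstack(C)
w=c[(c[:,1]>.5)&(c[:,1]<.75)&(c[:,0]>.3)&(c[:,0]<.6)]
for z in(.1,.15,.2,.25,.3,.4,.5):
    b=w[abs(w[:,2]-z)<.02]
    if len(b):print('wall',z,len(b),b[:,1].min().round(3),np.median(b[:,1]).round(3))
for z in(.2,.25,.3,.35,.4,.45):
    b=c[(abs(c[:,2]-z)<.025)&(c[:,0]>.45)&(c[:,0]<.8)]
    print('cab',z,[ (round(y,2),b[abs(b[:,1]-y)<.03][:,0].min().round(3)) for y in np.arange(-.5,.55,.06) if (abs(b[:,1]-y)<.03).any()])
E
```

```text
cam in tool [ 0.073  0.001 -0.162] view [-0.267  0.001  0.964]
top 292
[ 0.4354 -0.3677  0.1517] 52 [0.107 0.022] [-0.96 -0.26] 0.159
[ 0.5231 -0.4292  0.1519] 51 [0.102 0.022] [-0.89 -0.46] 0.162
scene 398
[ 0.4329 -0.3727  0.1528] 73 [0.134 0.026] [-0.97 -0.25] 0.162
[ 0.5199 -0.4347  0.1522] 71 [0.132 0.025] [-0.87 -0.49] 0.16
wall 0.1 807 0.501 0.54
wall 0.15 1052 0.5 0.54
wall 0.2 1152 0.533 0.54
wall 0.25 1259 0.53 0.54
wall 0.3 1401 0.533 0.54
wall 0.4 1756 0.532 0.54
wall 0.5 2263 0.532 0.54
cab 0.2 [(np.float64(-0.5), np.float64(0.603)), (np.float64(-0.44), np.float64(0.604)), (np.float64(-0.38), np.float64(0.609)), (np.float64(-0.32), np.float64(0.612)), (np.float64(-0.26), np.float64(0.618)), (np.float64(-0.2), np.float64(0.597)), (np.float64(-0.14), np.float64(0.596)), (np.float64(-0.08), np.float64(0.46)), (np.float64(-0.02), np.float64(0.452)), (np.float64(0.04), np.float64(0.45)), (np.float64(0.1), np.float64(0.451)), (np.float64(0.16), np.float64(0.45)), (np.float64(0.28), np.float64(0.637)), (np.float64(0.34), np.float64(0.659)), (np.float64(0.4), np.float64(0.661)),
[... 1376 characters left out ...]
731)), (np.float64(0.52), np.float64(0.45))]
cab 0.35 [(np.float64(-0.5), np.float64(0.704)), (np.float64(-0.44), np.float64(0.706)), (np.float64(-0.38), np.float64(0.711)), (np.float64(-0.32), np.float64(0.715)), (np.float64(-0.26), np.float64(0.721)), (np.float64(-0.2), np.float64(0.602)), (np.float64(-0.14), np.float64(0.602)), (np.float64(-0.08), np.float64(0.599)), (np.float64(-0.02), np.float64(0.592)), (np.float64(0.04), np.float64(0.576)), (np.float64(0.1), np.float64(0.569)), (np.float64(0.16), np.float64(0.565)), (np.float64(0.22), np.float64(0.674)), (np.float64(0.52), np.float64(0.45))]
cab 0.4 [(np.float64(0.52), np.float64(0.45))]
cab 0.45 [(np.float64(0.52), np.float64(0.45))]
```

Call:
{"name": "send_rows", "arguments": {"deltas": [[[0,0,-0.3],[0,0,0]],[[0,0,-0.5],[0,0,0]],[[0,0,-0.5],[0,0,0]]], "hand": -1}}

```text
t: 1.52
position: [0.1787, -0.6246, 0.4123]
tool_rot: [0.0, 0.99, 0.139, 0.0]
force: [-0.6, -0.7, 0.3]
opening: 0.0867
gripper_force: 0.0
```

Call:
{"name": "send_rows", "arguments": {"deltas": [[[0.15,-0.05,0],[0,0,0]],[[0.3,-0.11,0],[0,0,0]],[[0.45,-0.17,0],[0,0,0]],[[0.6,-0.23,0],[0,0,0]],[[0.75,-0.28,0.1],[0,0,0]],[[0.875,-0.335,0.155],[0,0,0]],[[0.875,-0.335,0.155],[0,0,0]],[[0.875,-0.335,0.155],[0,0,0]],[[0.875,-0.335,0.155],[0,0,0]]]}}

```text
t: 2.65
position: [0.4771, -0.4017, 0.349]
tool_rot: [0.001, 0.99, 0.138, 0.0]
force: [0.1, 0.1, -0.0]
opening: 0.0868
gripper_force: 0.0
```

```bash
cat > bk.py <<'E'
from h import *
s=readout.observe();print(s['t'],s['position'].round(4),s['joint_positions'].round(2))
P=camera_params('wrist');im,d=snapshot('wrist');save('w%d'%int(s['t']*10),im)
c=cloud(d,P)
for t in('handle_1','hook_tip_1','basket_1'):
    for r in pinpoint(t,'wrist'):
        px=r['pixel'];z={'h':.15 if t[1]=='a' else .083,'b':0}[t[0]]
        print(t,round(r['confidence'],2),np.round(px,1),atz(px,P,z).round(4),c[int(px[1]),int(px[0])].round(4))
q=c[(d>0)&(c[...,2]>.138)&(c[...,2]<.17)&(c[...,1]<-.28)]
g=np.zeros((300,300),np.uint8);o=np.array([.36,-.54]);ij=np.floor((q[:,:2]-o)/.001).astype(int)
ok=((ij>=0)&(ij<300)).all(1);g[ij[ok,0],ij[ok,1]]=255
g=cv2.morphologyEx(g,cv2.MORPH_CLOSE,np.ones((7,7)));k,l,st,ce=cv2.connectedComponentsWithStats(g)
for i in range(1,k):
    if st[i,4]>80:
        m=(np.argwhere(l==i)*.001+o).astype(np.float32);sel=q[ok][l[ij[ok,0],ij[ok,1]]==i]
        print('bar',cv2.minAreaRect(m),np.median(sel[:,2]).round(4))
E
python3 bk.py
```

```text
2.65 [ 0.4771 -0.4017  0.349 ] [ 0.75  0.25 -0.15  1.31  0.04  1.58 -0.7 ]
handle_1 0.96 [351.3 150. ] [ 0.5225 -0.4322  0.15  ] [ 0.5228 -0.431   0.1564]
handle_1 0.66 [404.5 105.4] [ 0.5872 -0.4755  0.15  ] [ 0.5979 -0.4988  0.0563]
handle_1 0.64 [282.  202.7] [ 0.4371 -0.3689  0.15  ] [ 0.4397 -0.3689  0.1557]
handle_1 0.4 [312.1 155. ] [ 0.5042 -0.3891  0.15  ] [ 0.4988 -0.3898  0.1053]
hook_tip_1 0.93 [254.9 192.8] [ 0.4205 -0.3247  0.083 ] [ 0.428  -0.3263  0.106 ]
hook_tip_1 0.65 [310.8 154.4] [ 0.4964 -0.3883  0.083 ] [ 0.4868 -0.3881 -0.0005]
hook_tip_1 0.16 [293.3 174.7] [ 0.4616 -0.3719  0.083 ] [ 0.4586 -0.3707  0.0635]
basket_1 0.96 [294.5 176.2] [ 0.443  -0.3725  0.    ] [ 0.4542 -0.3727  0.0545]
basket_1 0.83 [342.  142.8] [ 0.5193 -0.4345  0.    ] [ 0.5207 -0.4338  0.0027]
bar ((0.4353920817375183, -0.37159544229507446), (0.04837615042924881, 0.01049975585192442), 14.931431770324707) 0.156
bar ((0.522407054901123, -0.43340763449668884), (0.048688504844903946, 0.010797363705933094), 28.49561309814453) 0.1563
bar ((0.612114667892456, -0.33100882172584534), (0.10016565024852753, 0.0019174434710294008), 85.6012191772461) 0.1696
```

Call:
{"name": "send_rows", "arguments": {"deltas": [[[-0.04,-0.06,0.1],[0,0,0.005]],[[-0.079,-0.102,0.22],[0,0,0.005]],[[-0.079,-0.102,0.34],[0,0,0.005]],[[-0.079,-0.102,0.42],[0,0,0.005]],[[-0.079,-0.102,0.48],[0,0,0.005]],[[-0.079,-0.102,0.545],[0,0,0.005]],[[-0.079,-0.102,0.545],[0,0,0.005]],[[-0.079,-0.102,0.545],[0,0,0.005]]], "hand": -0.3}}

```text
t: 3.85
position: [0.4372, -0.3698, 0.1313]
tool_rot: [0.0, 0.991, 0.131, 0.0]
force: [0.2, -0.2, 1.4]
opening: 0.0564
gripper_force: 0.0
```

Call:
{"name": "send_rows", "arguments": {"deltas": [[[0,0,0],[0,0,0]],[[0,0,0],[0,0,0]],[[0,0,0],[0,0,0]],[[0,0,0],[0,0,0]],[[0,0,0],[0,0,0]],[[0,0,0],[0,0,0]]], "hand": 1}}

```text
t: 4.6
position: [0.4369, -0.3692, 0.13]
tool_rot: [0.0, 0.991, 0.131, 0.0]
force: [0.4, 0.6, -0.2]
opening: 0.0092
gripper_force: 30.0
```

Call:
{"name": "send_rows", "arguments": {"deltas": [[[0,0,-0.05],[0,0,0]],[[0,0,-0.15],[0,0,0]],[[0,0,-0.28],[0,0,0]],[[0,0,-0.42],[0,0,0]],[[0,0,-0.55],[0,0,0]],[[0,0,-0.55],[0,0,0]],[[0,0,-0.55],[0,0,0]]]}}

```text
t: 5.48
position: [0.4365, -0.3689, 0.3485]
tool_rot: [-0.001, 0.991, 0.131, -0.001]
force: [0.4, -0.9, -4.1]
opening: 0.0097
gripper_force: 30.0
```

```bash
python3 -c "
from h import *
s=readout.observe();print(s)
im,d=snapshot('wrist');save('w2',im)"
```

```text
{'t': 5.475, 'joint_positions': array([ 0.76272161,  0.14753962, -0.15920332,  1.44104198,  0.02314397,
        1.5569728 , -0.70281177]), 'qd': array([ 0.00047518,  0.01197183, -0.00089796,  0.02434409,  0.00209951,
       -0.00483511,  0.00070998]), 'joint_torque': array([ 6.52003591e-02, -5.73833084e+01, -6.26725741e-01, -4.51713109e+01,
       -9.61976568e-02,  2.87825475e-01, -4.45375344e-04]), 'position': array([ 0.43649907, -0.36893306,  0.34851772]), 'tool_rot': array([-7.72784426e-04,  9.91356952e-01,  1.31187902e-01, -7.28867572e-04]), 'force': array([ 0.40374862, -0.92869845, -4.14331674]), 'ft_torque': array([-0.14307413, -0.06647052,  0.01824185]), 'gripper_force': 30.045064073055983, 'opening': 0.009701435833178106}
```

Call:
{"name": "send_rows", "arguments": {"deltas": [[[0.02,-0.06,-0.06],[0,0,0.01]],[[0.05,-0.16,-0.125],[0,0,0.02]],[[0.08,-0.26,-0.125],[0,0,0.03]],[[0.11,-0.36,-0.125],[0,0,0.04]],[[0.142,-0.46,-0.125],[0,0,0.05]],[[0.174,-0.56,-0.125],[0,0,0.06]],[[0.205,-0.66,-0.125],[0,0,0.07]],[[0.236,-0.76,-0.125],[0,0,0.0818]],[[0.266,-0.858,-0.125],[0,0,0.0818]],[[0.266,-0.858,-0.125],[0,0,0.0818]]]}}

```text
t: 6.78
position: [0.4498, -0.0065, 0.3986]
tool_rot: [-0.001, 1.0, 0.006, -0.001]
force: [0.4, -2.1, -4.1]
opening: 0.0098
gripper_force: 30.4
```

Call:
{"name": "send_rows", "arguments": {"deltas": [[[0.0,-0.08,0],[0,0,0]],[[0.0,-0.18,0],[0,0,0]],[[0.0,-0.28,0],[0,0,0]],[[0.01,-0.38,0],[0,0,0]],[[0.02,-0.48,0],[0,0,0]],[[0.03,-0.58,0],[0,0,0]],[[0.04,-0.68,0],[0,0,0]],[[0.05,-0.78,0],[0,0,0]],[[0.05,-0.88,0],[0,0,0]],[[0.05,-0.98,0],[0,0,0]],[[0.05,-0.98,0],[0,0,0]],[[0.05,-0.98,0],[0,0,0]]]}}

```text
t: 8.28
position: [0.4683, 0.3812, 0.3985]
tool_rot: [0.001, 1.0, 0.003, -0.001]
force: [0.2, -0.6, -3.4]
opening: 0.0097
gripper_force: 30.0
```

```bash
python3 -c "
from h import *
s=readout.observe();print(s['t'],s['position'],s['tool_rot'],s['joint_positions'].round(2))
P=camera_params('wrist');im,d=snapshot('wrist');save('w3',im);c=cloud(d,P)
for t in('rail','hook_tip_1','handle_1'):
  for r in pinpoint(t,'wrist'):
    px=r['pixel'];print(t,round(r['confidence'],2),np.round(px,1),atz(px,P,.113).round(4),c[int(px[1]),int(px[0])].round(4))
np.save('c3.npy',c)
"
```

```text
8.275 [0.46826011 0.38124466 0.39849675] [ 8.53078351e-04  9.99994626e-01  3.02275006e-03 -9.39932963e-04] [-0.11  0.32 -0.88  1.23  0.25  1.7  -2.49]
rail 0.79 [252.6 172. ] [0.4612 0.4765 0.113 ] [0.461  0.4776 0.1123]
hook_tip_1 0.88 [252.9 223. ] [0.3802 0.4802 0.113 ] [0.4744 0.4232 0.3738]
handle_1 0.77 [316.6 266.6] [0.305  0.3799 0.113 ] [0.5013 0.3813 0.4836]
```

View pics/w3.png

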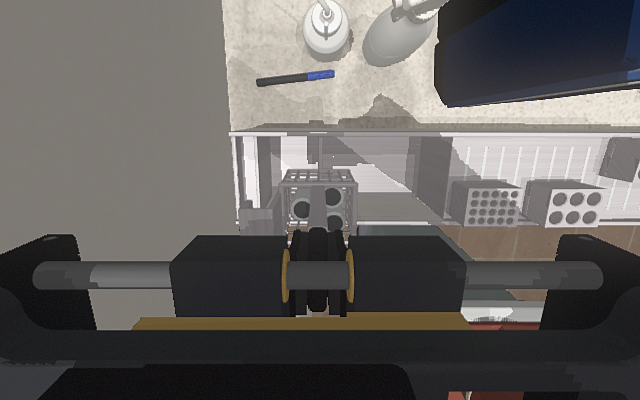

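```bash
python3 -c "
from h import *
c=np.load('c3.npy')
m=(c[...,0]>.43)&(c[...,0]<.51)&(c[...,1]>.36)&(c[...,1]<.53)&(c[...,2]<.16)
q=c[m]
for y in np.arange(.364,.52,.002):
  b=q[abs(q[:,1]-y)<.001]
  if len(b): print(round(y,3),len(b),np.percentile(b[:,2],[10,50,90]).round(3))
d=c[(c[...,2]>.142)&(c[...,2]<.153)&(c[...,0]>.38)&(c[...,0]<.54)&(c[...,1]>.2)&(c[...,1]<.5)]
for y in np.arange(.22,.5,.03):
  b=d[abs(d[:,1]-y)<.015];b=b[b[:,0]>.49]
  if len(b): print('back',round(y,2),len(b),np.percentile(b[:,0],[5,50,95]).round(4))
# hook cloud
h=c[(c[...,2]>.30)&(c[...,2]<.38)&(c[...,1]>.40)&(c[...,1]<.45)]
for z in np.arange(.30,.38,.006):
  b=h[abs(h[:,2]-z)<.003]
  if len(b):print('hook',round(z,3),len(b),np.percentile(b,[3,50,97],axis=0)[:,:2].round(4).tolist())
"
```

```text
0.364 35 [0.007 0.008 0.009]
0.366 37 [0.006 0.008 0.009]
0.368 45 [0.006 0.008 0.009]
0.37 19 [0.006 0.007 0.008]
0.374 53 [0.148 0.149 0.15 ]
0.376 36 [0.149 0.15  0.15 ]
0.378 45 [0.148 0.15  0.151]
0.38 42 [0.007 0.008 0.149]
0.382 36 [0.007 0.008 0.009]
0.384 36 [0.006 0.007 0.009]
0.386 36 [0.007 0.008 0.009]
0.388 36 [0.007 0.008 0.009]
0.39 72 [0.007 0.008 0.009]
0.392 36 [0.007 0.008 0.009]
0.394 33 [0.007 0.008 0.009]
0.396 33 [0.006 0.008 0.009]
0.398 32 [0.006 0.008 0.01 ]
0.4 34 [0.007 0.008 0.009]
0.402 35 [0.007 0.008 0.009]
0.404 36 [0.007 0.008 0.009]
0.406 37 [0.006 0.008 0.009]
0.408 47 [0.007 0.008 0.009]
0.41 43 [0.006 0.007 0.009]
0.412 47 [0.006 0.008 0.009]
0.414 34 [0.006 0.008 0.008]
0.416 33 [0.006 0.008 0.008]
0.418 33 [0.006 0.008 0.009]
0.42 34 [0.007 0.008 0.009]
0.422 36 [0.007 0.008 0.009]
0.424 38 [0.007 0.008 0.009]
0.426 43 [0.007 0.008 0.009]
0.428 39 [0.006 0.007 0.009]
0.43 42 [0.006 0.008 0.009]
0.432 36 [0.006 0.008 0.009]
0.434 36 [0.007 0.008 0.009]
0.436 38 [0.007 0.008 0.009]
0.438 39 [0.006 0.008 0.009]
0.44 43 [0.007 0.008 0.009]
0.442 4
[... 1479 characters left out ...]
.492, 0.4087]]
hook 0.324 31 [[0.4643, 0.4002], [0.4688, 0.4011], [0.4918, 0.4119]]
hook 0.33 261 [[0.4437, 0.4008], [0.4783, 0.4074], [0.4926, 0.4103]]
hook 0.336 51 [[0.4532, 0.4084], [0.4712, 0.4088], [0.4849, 0.4112]]
hook 0.342 56 [[0.4549, 0.4086], [0.4734, 0.4089], [0.4848, 0.4117]]
hook 0.348 47 [[0.4574, 0.4087], [0.4737, 0.4089], [0.4847, 0.4116]]
hook 0.354 79 [[0.4611, 0.4088], [0.4813, 0.4093], [0.4847, 0.4302]]
hook 0.36 74 [[0.4629, 0.4089], [0.4817, 0.4092], [0.4848, 0.4308]]
hook 0.366 81 [[0.4646, 0.4089], [0.4829, 0.4092], [0.4848, 0.4312]]
hook 0.372 761 [[0.467, 0.4092], [0.4761, 0.4203], [0.4845, 0.4313]]
hook 0.378 229 [[0.468, 0.4099], [0.477, 0.4198], [0.4841, 0.43]]
```

Call:
{"name": "send_rows", "arguments": {"deltas": [[[0.03,-0.06,0],[0,0,0]],[[0.046,-0.121,0],[0,0,0]],[[0.046,-0.121,0.1],[0,0,0]],[[0.046,-0.121,0.2],[0,0,0]],[[0.046,-0.121,0.3],[0,0,0]],[[0.046,-0.121,0.4],[0,0,0]],[[0.046,-0.121,0.48],[0,0,0]],[[0.046,-0.121,0.51],[0,0,0]],[[0.046,-0.121,0.51],[0,0,0]],[[0.046,-0.121,0.51],[0,0,0]]]}}

```text
t: 9.72
position: [0.4866, 0.4311, 0.1978]
tool_rot: [-0.001, 1.0, 0.003, 0.001]
force: [0.6, -0.6, -2.5]
opening: 0.0094
gripper_force: 30.0
```

```bash
python3 -c "
from h import *
s=readout.observe();print(s['t'],s['position'],s['tool_rot'],s['force'],s['joint_positions'].round(2))
P=camera_params('wrist');im,d=snapshot('wrist');c=cloud(d,P);np.save('c4.npy',c);save('w4',im)
h=c[(c[...,2]>.12)&(c[...,2]<.18)&(c[...,1]>.44)&(c[...,1]<.50)&(c[...,0]>.45)&(c[...,0]<.515)]
for z in np.arange(.122,.18,.006):
  b=h[abs(h[:,2]-z)<.003]
  if len(b):print('hook',round(z,3),len(b),np.percentile(b,[3,50,97],axis=0)[:,:2].round(4).tolist())
"
```

```text
9.725 [0.48661443 0.43106034 0.19780013] [-7.98127590e-04  9.99995052e-01  2.93143720e-03  8.15912300e-04] [ 0.56414983 -0.61036596 -2.54865458] [-0.19  0.47 -0.83  1.47  0.35  1.36 -2.6 ]
hook 0.122 354 [[0.478, 0.4404], [0.4884, 0.4463], [0.51, 0.4926]]
hook 0.128 407 [[0.4644, 0.4423], [0.5034, 0.4654], [0.5116, 0.4927]]
hook 0.134 269 [[0.47, 0.4431], [0.5012, 0.459], [0.5109, 0.4928]]
hook 0.14 556 [[0.4726, 0.459], [0.4937, 0.495], [0.5135, 0.4987]]
hook 0.146 50 [[0.4762, 0.4589], [0.4923, 0.4591], [0.503, 0.4622]]
hook 0.152 66 [[0.4785, 0.4589], [0.499, 0.4592], [0.5031, 0.48]]
hook 0.158 82 [[0.4812, 0.459], [0.4999, 0.4593], [0.5032, 0.4812]]
hook 0.164 75 [[0.4827, 0.459], [0.5011, 0.4593], [0.5031, 0.4806]]
hook 0.17 124 [[0.4855, 0.459], [0.5009, 0.4637], [0.503, 0.4808]]
hook 0.176 877 [[0.4857, 0.4598], [0.4944, 0.4705], [0.5025, 0.4812]]
```

Call:
{"name": "send_rows", "arguments": {"deltas": [[[0,0.004,0],[0,0,-0.008]],[[0,0.004,0.03],[0,0,-0.008]],[[0,0.004,0.06],[0,0,-0.008]],[[0,0.004,0.08],[0,0,-0.008]],[[0,0.004,0.09],[0,0,-0.008]],[[0,0.004,0.091],[0,0,-0.008]],[[0,0.004,0.091],[0,0,-0.008]]]}}

```text
t: 10.65
position: [0.4861, 0.4292, 0.1601]
tool_rot: [-0.0, 1.0, 0.016, 0.0]
force: [-1.1, -0.6, -1.2]
opening: 0.0096
gripper_force: 30.0
```

```bash
python3 -c "
from h import *
s=readout.observe();print(s['t'],s['position'],s['tool_rot'],s['force'],s['joint_positions'].round(3))
P=camera_params('wrist');im,d=snapshot('wrist');c=cloud(d,P);save('w5',im[100:300,150:450].repeat(2,0).repeat(2,1))
h=c[(c[...,2]>.10)&(c[...,2]<.18)&(c[...,1]>.44)&(c[...,1]<.50)&(c[...,0]>.46)&(c[...,0]<.515)]
for z in np.arange(.11,.16,.006):
  b=h[abs(h[:,2]-z)<.003]
  if len(b):print('hook',round(z,3),len(b),np.percentile(b,[3,50,97],axis=0)[:,:2].round(4).tolist())
"
```

```text
10.65 [0.48605196 0.42920467 0.16007356] [-2.71761275e-04  9.99876446e-01  1.57160877e-02  1.54421025e-04] [-1.05628358 -0.57065887 -1.21862904] [-0.193  0.49  -0.815  1.515  0.364  1.293 -2.588]
hook 0.11 486 [[0.4753, 0.4576], [0.4988, 0.4865], [0.5073, 0.4924]]
hook 0.116 424 [[0.4759, 0.4576], [0.4975, 0.4879], [0.5074, 0.4928]]
hook 0.122 220 [[0.479, 0.4575], [0.498, 0.4923], [0.5092, 0.4928]]
hook 0.128 328 [[0.4818, 0.4576], [0.5013, 0.4694], [0.5111, 0.4928]]
hook 0.134 893 [[0.4839, 0.4579], [0.4935, 0.4706], [0.5079, 0.4928]]
hook 0.14 754 [[0.4847, 0.4612], [0.4965, 0.4938], [0.513, 0.4986]]
hook 0.158 3 [[0.4968, 0.4404], [0.4971, 0.4409], [0.4972, 0.4414]]
```

View pics/w5.png

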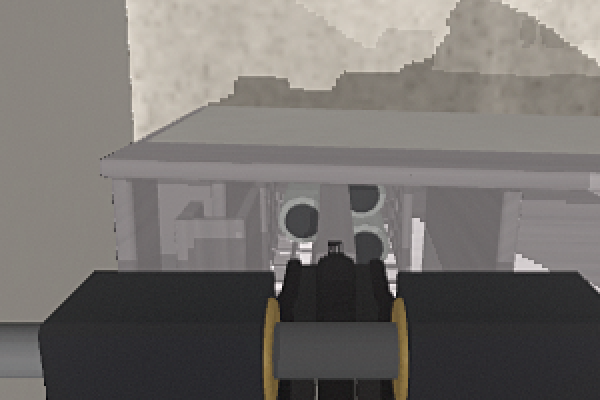

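Call:
{"name": "send_rows", "arguments": {"deltas": [[[0,0,0],[0,0,0]],[[0,0,0],[0,0,0]],[[0,0,0],[0,0,0]],[[0,0,-0.02],[0,0,0]],[[0,0,-0.08],[0,0,0]],[[0,0,-0.2],[0,0,0]],[[0,0,-0.34],[0,0,0]],[[0,0,-0.48],[0,0,0]],[[0,0.05,-0.6],[0,0,0]],[[0,0.1,-0.6],[0,0,0]],[[0,0.1,-0.6],[0,0,0]]], "hand": -0.3}}

```text
t: 12.08
position: [0.488, 0.3879, 0.4009]
tool_rot: [-0.0, 1.0, 0.015, 0.001]
force: [-0.3, 0.3, 0.2]
opening: 0.0564
gripper_force: 0.0
```

```bash
cat > hung.py <<'E'
from h import *
s=readout.observe();print(s['t'],s['position'],s['tool_rot'],s['force'])
P=camera_params('wrist');im,d=snapshot('wrist');c=cloud(d,P);save('hung%d'%int(s['t']*10),im)
for t in('handle_1','hook_tip_1'):
  for r in pinpoint(t,'wrist'):
    px=r['pixel'];print(t,round(r['confidence'],2),np.round(px,1),c[int(px[1]),int(px[0])].round(4))
h=c[(c[...,2]>.12)&(c[...,2]<.21)&(c[...,1]>.37)&(c[...,1]<.491)&(c[...,0]>.40)&(c[...,0]<.515)]
for z in np.arange(.122,.21,.006):
  b=h[abs(h[:,2]-z)<.003]
  if len(b):print(round(z,3),len(b),np.percentile(b,[3,50,97],axis=0)[:,:2].round(4).tolist())
E
python3 hung.py
```

```text
12.075 [0.48796224 0.3879125  0.4009451 ] [-2.02001785e-04  9.99893705e-01  1.45453853e-02  9.84265959e-04] [-0.27339049  0.25198913  0.17487364]
handle_1 0.61 [292.6 180. ] [0.4828 0.4193 0.1821]
hook_tip_1 0.71 [258.5 170.5] [0.4866 0.4715 0.1363]
0.122 50 [[0.4056, 0.3789], [0.4517, 0.4648], [0.5114, 0.4656]]
0.128 192 [[0.402, 0.3791], [0.4459, 0.4669], [0.5126, 0.4699]]
0.134 358 [[0.4663, 0.4259], [0.4839, 0.4604], [0.501, 0.4731]]
0.14 71 [[0.449, 0.379], [0.4882, 0.4675], [0.5072, 0.4731]]
0.146 83 [[0.4026, 0.3732], [0.4542, 0.3775], [0.5088, 0.3792]]
0.152 261 [[0.4063, 0.3734], [0.4646, 0.376], [0.5123, 0.3789]]
0.158 1 [[0.5075, 0.4243], [0.5075, 0.4243], [0.5075, 0.4243]]
0.164 7 [[0.5073, 0.4159], [0.5073, 0.4196], [0.5074, 0.4233]]
0.17 3 [[0.5071, 0.4155], [0.5072, 0.4202], [0.5072, 0.4215]]
0.176 37 [[0.4594, 0.413], [0.482, 0.4133], [0.5074, 0.4207]]
0.182 259 [[0.4616, 0.4132], [0.4852, 0.418], [0.5059, 0.4221]]
```

Call:
{"name": "send_rows", "arguments": {"deltas": [[[-0.01,0.1,0],[0,0,0]],[[-0.03,0.22,0],[0,0,0]],[[-0.05,0.34,0],[0,0,0]],[[-0.07,0.46,0],[0,0,0]],[[-0.09,0.58,0],[0,0,0]],[[-0.1,0.7,0],[0,0,0]],[[-0.11,0.84,0],[0,0,0]],[[-0.12,0.967,0],[0,0,0]]]}}

```text
t: 13.22
position: [0.4511, -0.0005, 0.3993]
tool_rot: [0.0, 1.0, 0.016, -0.0]
force: [0.8, -0.6, 0.1]
opening: 0.0567
gripper_force: 0.0
```

Call:
{"name": "send_rows", "arguments": {"deltas": [[[0.01,0.12,0],[0,0,-0.02]],[[0.02,0.24,0],[0,0,-0.04]],[[0.04,0.36,0],[0,0,-0.06]],[[0.06,0.48,0],[0,0,-0.08]],[[0.08,0.6,0],[0,0,-0.1]],[[0.09,0.72,0.0],[0,0,-0.12]],[[0.1,0.84,0.05],[0,0,-0.14]],[[0.1,0.98,0.1],[0,0,-0.149]],[[0.1,0.98,0.1],[0,0,-0.149]],[[0.1,0.98,0.1],[0,0,-0.149]]]}}

```text
t: 14.48
position: [0.5044, -0.3887, 0.3589]
tool_rot: [-0.001, 0.969, 0.248, -0.0]
force: [0.4, 0.1, -0.4]
opening: 0.0563
gripper_force: 0.0
```

```bash
python3 bk.py; python3 -c "
from h import *
print(rows([.5225,-.4328,.1305]),readout.observe()['tool_rot'])"
```

```text
14.475 [ 0.5044 -0.3887  0.3589] [ 0.78  0.29 -0.25  1.25  0.07  1.61 -0.53]
handle_1 0.68 [354.2 181.5] [ 0.5225 -0.4323  0.15  ] [ 0.5238 -0.4303  0.157 ]
hook_tip_1 0.85 [318.4 172.2] [ 0.5009 -0.3932  0.083 ] [ 0.5047 -0.3904  0.1073]
basket_1 0.9 [343.7 165.4] [ 0.5196 -0.4333  0.    ] [ 5.196e-01 -4.318e-01  1.000e-04]
bar ((0.5230275988578796, -0.4330518841743469), (0.04764704778790474, 0.010470587760210037), 28.072467803955078) 0.1562
[-0.0143  0.1185  0.5752] [3.75255635e-04 9.68728796e-01 2.48121184e-01 5.07648495e-04]
```

Call:
{"name": "send_rows", "arguments": {"deltas": [[[-0.008,0.06,0.1],[0,0,0]],[[-0.014,0.119,0.22],[0,0,0]],[[-0.014,0.119,0.34],[0,0,0]],[[-0.014,0.119,0.43],[0,0,0]],[[-0.014,0.119,0.5],[0,0,0]],[[-0.014,0.119,0.573],[0,0,0]],[[-0.014,0.119,0.573],[0,0,0]],[[-0.014,0.119,0.573],[0,0,0]]]}}

```text
t: 15.68
position: [0.5224, -0.4343, 0.1322]
tool_rot: [0.001, 0.969, 0.247, 0.001]
force: [-0.1, 0.4, 0.3]
opening: 0.0567
gripper_force: 0.0
```

Call:
{"name": "send_rows", "arguments": {"deltas": [[[0,0,0],[0,0,0]],[[0,0,0],[0,0,0]],[[0,0,0],[0,0,0]],[[0,0,0],[0,0,0]],[[0,0,0],[0,0,0]],[[0,0,0],[0,0,0]]], "hand": 1}}

```text
t: 16.42
position: [0.5214, -0.4341, 0.1304]
tool_rot: [-0.0, 0.969, 0.247, -0.0]
force: [-0.7, 1.7, 1.0]
opening: 0.0096
gripper_force: 30.0
```

Call:
{"name": "send_rows", "arguments": {"deltas": [[[0,0,-0.05],[0,0,0]],[[0,0,-0.15],[0,0,0]],[[0,0,-0.28],[0,0,0]],[[0,0,-0.42],[0,0,0]],[[0,0,-0.55],[0,0,0]],[[0,0,-0.67],[0,0,0]],[[0,0,-0.67],[0,0,0]],[[0,0,-0.67],[0,0,0]]]}}

```text
t: 17.42
position: [0.5214, -0.434, 0.3981]
tool_rot: [-0.0, 0.969, 0.247, -0.0]
force: [-0.6, -0.3, -4.8]
opening: 0.0098
gripper_force: 30.0
```

```bash
python3 -c "
from h import *
s=readout.observe();print(s['joint_positions'].round(2),s['opening'])
print(rows([.45,-.05,.4]),rows([.43,.38,.4]))"
```

```text
[ 0.78  0.39 -0.23  1.04  0.09  1.72 -0.5 ] 0.009822512265375458
[ 0.3033 -0.9282 -0.0043] [ 0.7743 -1.8958 -0.0037]
```

Call:
{"name": "send_rows", "arguments": {"deltas": [[[0.02,-0.07,0],[0,0,0.01]],[[0.06,-0.18,0],[0,0,0.025]],[[0.1,-0.29,0],[0,0,0.04]],[[0.14,-0.41,0],[0,0,0.055]],[[0.18,-0.53,0],[0,0,0.07]],[[0.21,-0.65,0],[0,0,0.085]],[[0.25,-0.77,0],[0,0,0.1]],[[0.28,-0.88,0],[0,0,0.115]],[[0.303,-0.928,0],[0,0,0.127]],[[0.303,-0.928,0],[0,0,0.127]]]}}

```text
t: 18.68
position: [0.4495, -0.0488, 0.3975]
tool_rot: [-0.0, 0.999, 0.052, -0.001]
force: [-0.2, -1.3, -3.1]
opening: 0.0094
gripper_force: 30.3
```

Call:
{"name": "send_rows", "arguments": {"deltas": [[[0.01,-0.1,0],[0,0,0]],[[0.02,-0.21,0],[0,0,0]],[[0.03,-0.32,0],[0,0,0]],[[0.04,-0.43,0],[0,0,0]],[[0.05,-0.54,0],[0,0,0]],[[0.06,-0.65,0],[0,0,0]],[[0.07,-0.76,0],[0,0,0]],[[0.08,-0.87,0],[0,0,0]],[[0.08,-0.985,0],[0,0,0]],[[0.08,-0.985,0],[0,0,0]],[[0.08,-0.985,0],[0,0,0]]]}}

```text
t: 20.05
position: [0.4437, 0.3435, 0.3972]
tool_rot: [0.001, 0.999, 0.05, -0.001]
force: [-0.8, -1.6, -3.2]
opening: 0.0096
gripper_force: 30.0
```

```bash
cat > held.py <<'E'
from h import *
import sys
s=readout.observe();p=s['position'];print(s['t'],p,s['joint_positions'].round(3))
Rt=R.from_quat(np.roll(s['tool_rot'],-1));print('toolx az',np.arctan2(*Rt.as_matrix()[[1,0],0]).round(4))
P=camera_params('wrist');im,d=snapshot('wrist');save('held%d'%int(s['t']*10),im)
c=(cloud(d,P)[d>0]-p)@Rt.as_matrix();c[:,1]*=-1  # tool x, -tool y
z0=float(sys.argv[1]) if len(sys.argv)>1 else 0
for dz in np.arange(.022,.055,.005):
  b=c[(abs(c[:,2]-dz)<.0025)&(c[:,1]>.02)&(c[:,1]<.07)&(abs(c[:,0])<.03)]
  if len(b):print(dz.round(3),len(b),np.percentile(b,[3,50,97],axis=0)[:,:2].round(4).tolist())
E
python3 held.py
```

```text
20.05 [0.44368426 0.34353466 0.39723717] [ 0.017  0.217 -0.914  1.336  0.172  1.672 -2.339]
toolx az 0.0997
0.022 854 [[-0.0008, 0.0285], [0.0095, 0.039], [0.0194, 0.0499]]
0.027 343 [[-0.0008, 0.0278], [0.0116, 0.0384], [0.0201, 0.0499]]
0.032 68 [[-0.0038, 0.0277], [0.0171, 0.0279], [0.0203, 0.049]]
0.037 64 [[-0.0047, 0.0276], [0.0146, 0.0279], [0.0202, 0.0497]]
0.042 70 [[-0.0073, 0.0276], [0.0151, 0.0279], [0.0203, 0.0491]]
0.047 59 [[-0.0096, 0.0276], [0.0128, 0.0278], [0.0201, 0.0477]]
0.052 42 [[-0.0111, 0.0276], [0.0068, 0.0278], [0.0203, 0.0302]]
```

Call:
{"name": "send_rows", "arguments": {"deltas": [[[-0.01,-0.1,0],[0,0,0]],[[-0.021,-0.219,0],[0,0,0]],[[-0.021,-0.219,0.1],[0,0,0]],[[-0.021,-0.219,0.2],[0,0,0]],[[-0.021,-0.219,0.3],[0,0,0]],[[-0.021,-0.219,0.4],[0,0,0]],[[-0.021,-0.219,0.47],[0,0,0]],[[-0.021,-0.219,0.498],[0,0,0]],[[-0.021,-0.219,0.498],[0,0,0]],[[-0.021,-0.219,0.498],[0,0,0]]]}}

```text
t: 21.35
position: [0.4261, 0.4314, 0.2006]
tool_rot: [-0.0, 0.999, 0.05, 0.001]
force: [0.1, -0.2, -2.8]
opening: 0.0095
gripper_force: 30.0
```

```bash
python3 held.py
```

```text
21.35 [0.42609028 0.43142712 0.20064616] [-0.153  0.392 -0.909  1.572  0.316  1.332 -2.571]
toolx az 0.0998
0.022 759 [[-0.0006, 0.0288], [0.0096, 0.0389], [0.0193, 0.0499]]
0.027 407 [[-0.001, 0.028], [0.0104, 0.0391], [0.0199, 0.0502]]
0.032 65 [[-0.0025, 0.0279], [0.0165, 0.0281], [0.0199, 0.0494]]
0.037 69 [[-0.0045, 0.0279], [0.016, 0.0281], [0.02, 0.0493]]
0.042 70 [[-0.0061, 0.0279], [0.016, 0.0281], [0.0199, 0.0492]]
0.047 56 [[-0.0084, 0.0279], [0.0132, 0.0281], [0.0198, 0.0486]]
0.052 48 [[-0.0108, 0.0278], [0.0084, 0.028], [0.0198, 0.0304]]
```

Call:
{"name": "send_rows", "arguments": {"deltas": [[[0,0.004,0],[0,0,0]],[[0,0.004,0.03],[0,0,0]],[[0,0.004,0.06],[0,0,0]],[[0,0.004,0.085],[0,0,0]],[[0,0.004,0.096],[0,0,0]],[[0,0.004,0.099],[0,0,0]],[[0,0.004,0.099],[0,0,0]]]}}

```text
t: 22.28
position: [0.4257, 0.4298, 0.1601]
tool_rot: [-0.0, 0.999, 0.05, 0.0]
force: [-0.7, -2.9, 1.5]
opening: 0.0095
gripper_force: 30.0
```

```bash
python3 -c "
from h import *
s=readout.observe();print(s['t'],s['position'],s['force'],s['joint_positions'].round(3))
P=camera_params('wrist');im,d=snapshot('wrist');c=cloud(d,P);save('w6',im[80:280,150:450].repeat(2,0).repeat(2,1))
h=c[(c[...,2]>.10)&(c[...,2]<.18)&(c[...,1]>.44)&(c[...,1]<.491)&(c[...,0]>.40)&(c[...,0]<.45)]
for z in np.arange(.11,.16,.006):
  b=h[abs(h[:,2]-z)<.003]
  if len(b):print('hook',round(z,3),len(b),np.percentile(b,[3,50,97],axis=0)[:,:2].round(4).tolist())
"
```

```text
22.275 [0.42570311 0.42977761 0.16014507] [-0.70290034 -2.90972475  1.49461356] [-0.166  0.418 -0.888  1.625  0.337  1.26  -2.586]
hook 0.11 479 [[0.4122, 0.4586], [0.4403, 0.484], [0.4495, 0.4906]]
hook 0.116 291 [[0.4121, 0.4581], [0.4405, 0.4797], [0.4492, 0.4906]]
hook 0.122 100 [[0.4175, 0.4578], [0.4389, 0.4602], [0.4486, 0.4816]]
hook 0.128 185 [[0.4227, 0.4582], [0.4423, 0.4669], [0.4494, 0.4808]]
hook 0.134 905 [[0.421, 0.4591], [0.432, 0.4698], [0.4416, 0.4812]]
hook 0.14 262 [[0.4212, 0.4605], [0.4297, 0.4713], [0.4405, 0.481]]
hook 0.158 7 [[0.4355, 0.4407], [0.4356, 0.4416], [0.4359, 0.4426]]
```

View pics/w6.png

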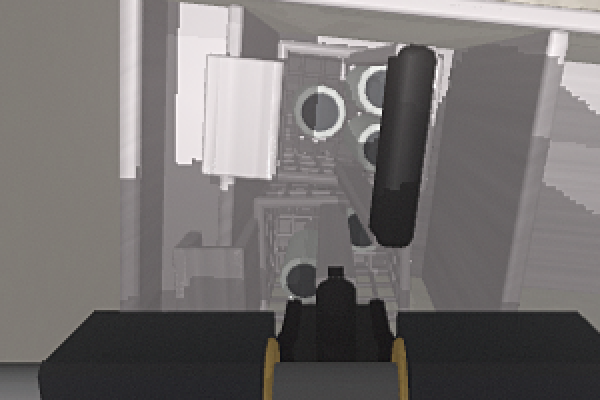

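Call:
{"name": "send_rows", "arguments": {"deltas": [[[0,0,0],[0,0,0]],[[0,0,0],[0,0,0]],[[0,0,0],[0,0,0]],[[0,0,-0.02],[0,0,0]],[[0,0,-0.08],[0,0,0]],[[0,0,-0.2],[0,0,0]],[[0,0,-0.34],[0,0,0]],[[0,0,-0.48],[0,0,0]],[[0.02,0.1,-0.6],[0,0,0]],[[0.02,0.15,-0.6],[0,0,0]],[[0.02,0.15,-0.6],[0,0,0]]], "hand": -0.3}}

```text
t: 23.7
position: [0.4403, 0.3697, 0.4007]
tool_rot: [-0.0, 0.999, 0.049, 0.001]
force: [-0.3, -0.1, -0.2]
opening: 0.0566
gripper_force: 0.0
```

```bash
python3 hung.py; python3 -c "
from h import *
print(rows([.44,.0,.4]))
im,d=snapshot('wrist');save('w7',im[100:250,150:450].repeat(2,0).repeat(2,1))"
```

```text
23.7 [0.44030182 0.36967471 0.40073913] [-8.87508993e-05  9.98806715e-01  4.88287322e-02  9.44806504e-04] [-0.28202446 -0.08341506 -0.21997792]
handle_1 0.77 [283.  139.2] [0.4835 0.4155 0.1818]
handle_1 0.75 [408.8 158. ] [0.5128 0.3761 0.5629]
handle_1 0.63 [278.6 184.8] [0.4261 0.418  0.1825]
hook_tip_1 0.95 [246.1 171.8] [0.43   0.4699 0.1357]
hook_tip_1 0.75 [248.3 132.5] [0.4846 0.4692 0.1347]
hook_tip_1 0.56 [284.7 131. ] [0.4933 0.4149 0.1825]
0.122 40 [[0.4062, 0.4197], [0.4509, 0.4602], [0.506, 0.4653]]
0.128 135 [[0.4015, 0.4516], [0.4552, 0.4666], [0.5132, 0.4699]]
0.134 759 [[0.4078, 0.4515], [0.467, 0.4612], [0.4994, 0.4732]]
0.14 106 [[0.4103, 0.4553], [0.441, 0.4694], [0.4981, 0.4733]]
0.146 112 [[0.4032, 0.3732], [0.4573, 0.3768], [0.5124, 0.4209]]
0.152 265 [[0.4056, 0.3735], [0.4598, 0.3759], [0.5113, 0.3788]]
0.158 4 [[0.4475, 0.4169], [0.4476, 0.4198], [0.4477, 0.4238]]
0.164 7 [[0.4473, 0.4149], [0.4476, 0.4193], [0.4966, 0.4227]]
0.17 9 [[0.4385, 0.4142], [0.4475, 0.4184], [0.493, 0.4233]]
0.176 37 [[0.4033, 0.4129], [0.4474, 0.4135], [0.507, 0.4229]]
0.182 559 [[0.4033, 0.4133], [0.4632, 0.4177], [0.5042, 0.4223]]
[-0.0914  0.924  -0.0017]
```

View pics/w7.png

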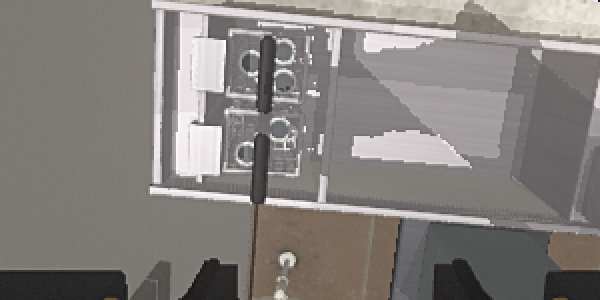

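Call:
{"name": "send_rows", "arguments": {"deltas": [[[-0.02,0.12,0],[0,0,0]],[[-0.03,0.25,0],[0,0,0]],[[-0.04,0.38,0],[0,0,-0.04]],[[-0.05,0.5,0],[0,0,-0.09]],[[-0.06,0.62,0],[0,0,-0.14]],[[-0.07,0.74,0],[0,0,-0.19]],[[-0.08,0.86,0],[0,0,-0.24]],[[-0.09,0.96,0],[0,0,-0.29]],[[-0.09,0.96,0],[0,0,-0.34]],[[-0.09,0.96,0],[0,0,-0.39]],[[-0.09,0.96,0],[0,0,-0.44]],[[-0.09,0.96,0],[0,0,-0.468]],[[-0.09,0.96,0],[0,0,-0.468]],[[-0.09,0.96,0],[0,0,-0.468]]], "hand": 0.72}}

```text
t: 25.65
position: [0.4423, -0.0145, 0.3994]
tool_rot: [-0.0, 0.708, 0.707, -0.0]
force: [-0.4, -0.1, -0.0]
opening: 0.0121
gripper_force: 0.0
```

```bash
cat > blk.py <<'E'
from h import *
import sys
cam=sys.argv[1]
s=readout.observe();print(s['t'],s['position'],s['tool_rot'],s['opening'],s['joint_positions'].round(2))
P=camera_params(cam);im,d=snapshot(cam);c=cloud(d,P);save('b%s%d'%(cam,int(s['t']*10)),im)
q=c[(d>0)&(c[...,2]>.165)&(c[...,2]<.20)&(c[...,0]>.38)&(c[...,0]<.54)&(c[...,1]>-.14)&(c[...,1]<.22)]
g=np.zeros((160,360),np.uint8);o=np.array([.38,-.14]);ij=np.floor((q[:,:2]-o)/.001).astype(int)
g[ij[:,0].clip(0,159),ij[:,1].clip(0,359)]=255
g=cv2.morphologyEx(g,cv2.MORPH_CLOSE,np.ones((5,5)));k,l,st,ce=cv2.connectedComponentsWithStats(g)
for i in range(1,k):
    if st[i,4]>200:
        m=(np.argwhere(l==i)*.001+o).astype(np.float32);print('blk',cv2.minAreaRect(m),'y',m[:,1].min(),m[:,1].max(),'x',m[:,0].min(),m[:,0].max())
for x0,x1 in((.40,.455),(.46,.515)):
    w=c[(d>0)&(c[...,0]>x0)&(c[...,0]<x1)&(c[...,1]>.195)&(c[...,1]<.37)&(c[...,2]<.2)]
    if len(w):print('well',x0,[(round(y,2),np.percentile(w[abs(w[:,1]-y)<.01][:,2],[50,98]).round(3).tolist()) for y in np.arange(.2,.37,.02) if (abs(w[:,1]-y)<.01).sum()>5])
E
python3 blk.py wrist; python3 blk.py top
```

```text
25.65 [ 0.44228761 -0.01448576  0.39943951] [-2.08675264e-04  7.07552434e-01  7.06660808e-01 -1.12297487e-04] 0.01212690106629635 [ 0.47 -0.11 -0.47  1.59 -0.05  1.65 -0.01]
blk ((0.42800000309944153, 0.04500000178813934), (0.07000000029802322, 0.05199998617172241), 90.0) y 0.01 0.08 x 0.402 0.454
blk ((0.42899999022483826, 0.14899998903274536), (0.0520000085234642, 0.06599998474121094), 0.0) y 0.116 0.182 x 0.403 0.455
blk ((0.4873389005661011, -0.05581935495138168), (0.07108404487371445, 0.052970703691244125), 86.72950744628906) y -0.092 -0.019 x 0.46 0.515
well 0.46 [(np.float64(0.24), [0.008, 0.01])]
25.7 [ 0.44226124 -0.01462678  0.39947655] [-2.00405848e-04  7.07541338e-01  7.06671924e-01 -8.21911229e-05] 0.012416328737193696 [ 0.47 -0.11 -0.47  1.59 -0.05  1.65 -0.01]
blk ((0.42745572328567505, 0.1526830494403839), (0.05140325054526329, 0.07073865830898285), 1.5074167251586914) y 0.118 0.188 x 0.402 0.454
well 0.4 [(np.float64(0.22), [0.008, 0.012]), (np.float64(0.24), [0.007, 0.013]), (np.float64(0.26), [0.007, 0.014]), (np.float64(0.28), [0.007, 0.013]), (np.float64(0.3), [0.007, 0.012]), (np.float64(0.32), [0.008, 0.013]), (np.float64(0.34), [0.007, 0.014]), (np.float64(0.36), [0.007, 0.012])]
well 0.46 [(np.float64(0.22), [0.007, 0.014]), (np.float64(0.24), [0.007, 0.012]), (np.float64(0.26), [0.007, 0.014]), (np.float64(0.28), [0.007, 0.013]), (np.float64(0.3), [0.007, 0.013]), (np.float64(0.32), [0.007, 0.013]), (np.float64(0.34), [0.007, 0.012]), (np.float64(0.36), [0.007, 0.014])]
```

Call:
{"name": "send_rows", "arguments": {"deltas": [[[0,-0.036,0.1],[0,0,0]],[[0,-0.036,0.22],[0,0,0]],[[0,-0.036,0.34],[0,0,0]],[[0,-0.036,0.46],[0,0,0]],[[0,-0.036,0.56],[0,0,0]],[[0,-0.036,0.62],[0,0,0]],[[0,-0.036,0.634],[0,0,0]],[[0,-0.036,0.634],[0,0,0]]]}}

```text
t: 26.75
position: [0.4281, -0.0149, 0.1466]
tool_rot: [0.0, 0.707, 0.707, 0.0]
force: [0.4, -0.4, -0.4]
opening: 0.0122
gripper_force: 0.0
```

Call:
{"name": "send_rows", "arguments": {"deltas": [[[0.02,0,0],[0,0,0]],[[0.04,0,0],[0,0,0]],[[0.06,0,0],[0,0,0]],[[0.08,0,0],[0,0,0]],[[0.1,0,0],[0,0,0]],[[0.12,0,0],[0,0,0]],[[0.14,0,0],[0,0,0]],[[0.16,0,0],[0,0,0]],[[0.18,0,0],[0,0,0]],[[0.2,0,0],[0,0,0]],[[0.22,0,0],[0,0,0]],[[0.24,0,0],[0,0,0]],[[0.26,0,0],[0,0,0]],[[0.28,0,0],[0,0,0]],[[0.28,0,0],[0,0,0]]]}}

```text
t: 28.62
position: [0.4286, 0.0968, 0.147]
tool_rot: [0.001, 0.707, 0.707, 0.0]
force: [0.8, -3.8, 4.0]
opening: 0.0127
gripper_force: 2.3
```

```bash
python3 blk.py wrist
```

```text
28.625 [0.42855891 0.09678399 0.14696393] [1.09837828e-03 7.07320582e-01 7.06892030e-01 2.12715823e-04] 0.01267944631704072 [ 0.33 -0.01 -0.64  2.02 -0.01  1.13 -0.31]
blk ((0.42899999022483826, 0.13049998879432678), (0.0520000085234642, 0.09099998325109482), -0.0) y 0.085 0.176 x 0.403 0.455
well 0.4 [(np.float64(0.2), [0.054, 0.061]), (np.float64(0.22), [0.093, 0.108]), (np.float64(0.24), [0.105, 0.107])]
well 0.46 [(np.float64(0.22), [0.008, 0.009]), (np.float64(0.24), [0.008, 0.009]), (np.float64(0.26), [0.008, 0.009])]
```

View pics/bwrist286.png

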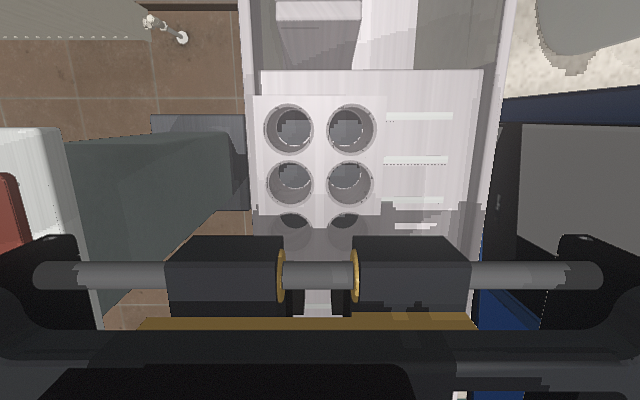

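```bash
python3 - <<'E'
from h import *
for n in('top','scene'):
    P=camera_params(n);im,d=snapshot(n);c=cloud(d,P)
    w=c[(d>0)&(c[...,0]>.395)&(c[...,0]<.52)&(c[...,1]>.19)&(c[...,1]<.375)&(c[...,2]<.2)]
    print(n,len(w))
    for x in(.41,.43,.45,.47):
        print(x,[(round(y,2),np.median(w[(abs(w[:,1]-y)<.006)&(abs(w[:,0]-x)<.01)][:,2]).round(3).item()) for y in np.arange(.2,.37,.012) if ((abs(w[:,1]-y)<.006)&(abs(w[:,0]-x)<.01)).sum()>1])
    m=(c[...,0]>.36)&(c[...,0]<.55)&(c[...,1]>.05)&(c[...,1]<.45)
    v,u=np.nonzero(m);print(v.min(),v.max(),u.min(),u.max())
    if n=='top': sub=im[190:270,190:310]; cv2.imwrite('pics/t1.png',cv2.resize(sub,None,fx=6,fy=6)[:,:,::-1])
E
```

```text
top 1437
0.41 [(np.float64(0.25), 0.089), (np.float64(0.26), 0.083), (np.float64(0.27), 0.075), (np.float64(0.28), 0.066), (np.float64(0.3), 0.01), (np.float64(0.31), 0.008), (np.float64(0.32), 0.007), (np.float64(0.33), 0.007), (np.float64(0.34), 0.007), (np.float64(0.36), 0.007), (np.float64(0.37), 0.019)]
0.43 [(np.float64(0.25), 0.088), (np.float64(0.26), 0.081), (np.float64(0.27), 0.075), (np.float64(0.28), 0.069), (np.float64(0.3), 0.008), (np.float64(0.31), 0.007), (np.float64(0.32), 0.007), (np.float64(0.33), 0.009), (np.float64(0.34), 0.005), (np.float64(0.36), 0.008), (np.float64(0.37), 0.008)]
0.45 [(np.float64(0.25), 0.087), (np.float64(0.26), 0.081), (np.float64(0.27), 0.074), (np.float64(0.28), 0.067), (np.float64(0.3), 0.007), (np.float64(0.31), 0.006), (np.float64(0.32), 0.007), (np.float64(0.33), 0.007), (np.float64(0.34), 0.007), (np.float64(0.36), 0.008), (np.float64(0.37), 0.008)]
0.47 [(np.float64(0.26), 0.007), (np.float64(0.27), 0.007), (np.float64(0.28), 0.006), (np.float64(0.3), 0.006), (np.float64(0.31), 0.008), (np.float64(0.32), 0.007), (np.float64(0.33), 0.007), (np.float64(0.34), 0.006), (np.float64(0.36), 0.007), (np.float64(0.37), 0.009)]
211 277 177 295
scene 606
0.41 [(np.float64(0.3), -0.902), (np.float64(0.36), -0.902), (np.float64(0.37), 0.129)]
0.43 [(np.float64(0.25), 0.092), (np.float64(0.26), 0.087), (np.float64(0.27), 0.076), (np.float64(0.28), 0.067), (np.float64(0.37), 0.105)]
0.45 [(np.float64(0.27), 0.077), (np.float64(0.28), 0.067), (np.float64(0.33), 0.011), (np.float64(0.34), 0.008), (np.float64(0.36), 0.009), (np.float64(0.37), 0.081)]
0.47 [(np.float64(0.33), 0.008), (np.float64(0.34), 0.008), (np.float64(0.36), 0.008), (np.float64(0.37), 0.072)]
88 315 196 286
```

View pics/t1.png

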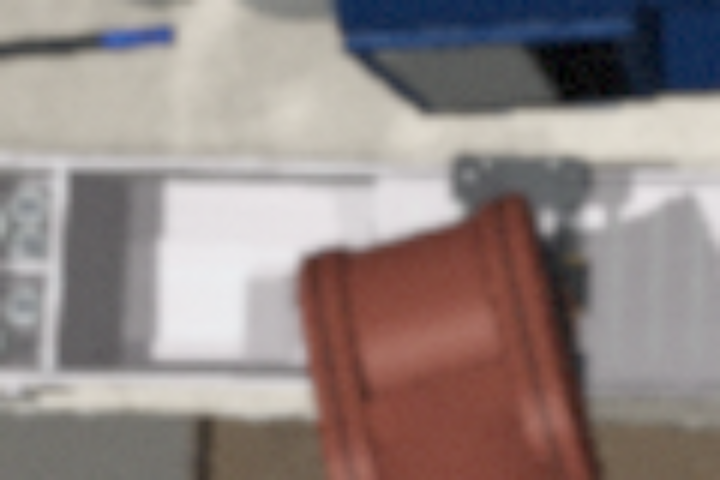

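Call:
{"name": "send_rows", "arguments": {"deltas": [[[0.02,0,0],[0,0,0]],[[0.04,0,0],[0,0,0]],[[0.06,0,0],[0,0,0]],[[0.08,0,0],[0,0,0]],[[0.1,0,0],[0,0,0]],[[0.12,0,0],[0,0,0]],[[0.14,0,0],[0,0,0]],[[0.16,0,0],[0,0,0]],[[0.18,0,0],[0,0,0]],[[0.2,0,0],[0,0,0]],[[0.22,0,0],[0,0,0]],[[0.24,0,0],[0,0,0]],[[0.25,0,0],[0,0,0]],[[0.25,0,0],[0,0,0]]]}}

```text
t: 30.52
position: [0.4278, 0.1974, 0.146]
tool_rot: [-0.0, 0.707, 0.707, -0.0]
force: [0.0, 0.0, -1.1]
opening: 0.0123
gripper_force: 0.0
```

```bash
cat > well.py <<'E'
from h import *
for n in('top','wrist'):
    P=camera_params(n);im,d=snapshot(n);c=cloud(d,P)
    w=c[(d>0)&(c[...,0]>.395)&(c[...,0]<.52)&(c[...,1]>.1)&(c[...,1]<.375)&(c[...,2]<.2)]
    print(n,len(w))
    for x in(.41,.43,.45,.47,.49,.51):
        print(x,*[(round(y*1000),int(1000*np.median(w[(abs(w[:,1]-y)<.006)&(abs(w[:,0]-x)<.01)][:,2]))) for y in np.arange(.15,.37,.012) if ((abs(w[:,1]-y)<.006)&(abs(w[:,0]-x)<.01)).sum()>1])
E
python3 blk.py wrist; python3 well.py
```

```text
30.525 [0.42775039 0.19736296 0.14600628] [-1.51922275e-04  7.06981534e-01  7.07231990e-01 -2.95388986e-05] 0.012257739589072546 [ 0.2   0.08 -0.75  1.95  0.06  1.13 -0.57]
well 0.4 [(np.float64(0.2), [0.146, 0.196]), (np.float64(0.22), [0.122, 0.125]), (np.float64(0.24), [0.125, 0.129]), (np.float64(0.26), [0.066, 0.096]), (np.float64(0.28), [0.058, 0.059]), (np.float64(0.3), [0.058, 0.059]), (np.float64(0.32), [0.058, 0.059]), (np.float64(0.34), [0.008, 0.009]), (np.float64(0.36), [0.008, 0.009])]
well 0.46 [(np.float64(0.2), [0.008, 0.009]), (np.float64(0.22), [0.008, 0.009]), (np.float64(0.24), [0.008, 0.009]), (np.float64(0.26), [0.008, 0.009]), (np.float64(0.28), [0.008, 0.009]), (np.float64(0.3), [0.008, 0.009]), (np.float64(0.32), [0.008, 0.009]), (np.float64(0.34), [0.008, 0.009]), (np.float64(0.36), [0.008, 0.009])]
top 1087
0.41 (150, 134) (162, 135) (174, 135)
0.43 (150, 135) (162, 134) (174, 134)
0.45 (150, 136) (162, 133) (174, 135)
0.47 (150, 134) (162, 133) (174, 136) (222, 12) (234, 4) (246, 8) (258, 10)
0.49 (150, 135) (162, 135) (174, 135) (186, 134) (222, 5) (234,
[... 534 characters left out ...]
318, 57) (330, 7) (342, 7) (354, 7) (366, 7)
0.45 (186, 135) (198, 115) (210, 119) (222, 122) (234, 126) (246, 107) (258, 68) (270, 57) (282, 57) (294, 57) (306, 57) (318, 57) (330, 7) (342, 7) (354, 7) (366, 7)
0.47 (198, 86) (210, 7) (222, 7) (234, 7) (246, 7) (258, 7) (270, 7) (282, 7) (294, 7) (306, 7) (318, 7) (330, 7) (342, 7) (354, 7) (366, 7)
0.49 (198, 72) (210, 7) (222, 7) (234, 7) (246, 7) (258, 7) (270, 7) (282, 7) (294, 7) (306, 7) (318, 7) (330, 7) (342, 7) (354, 7) (366, 7)
0.51 (150, 148) (162, 148) (174, 148) (186, 142) (198, 95) (210, 101) (222, 102) (234, 102) (246, 103) (258, 104) (270, 105) (282, 105) (294, 106) (306, 107) (318, 105) (330, 74) (342, 38) (354, 8) (366, 7)
```

Call:
{"name": "send_rows", "arguments": {"deltas": [[[0,0,-0.1],[0,0,0]],[[0,0,-0.22],[0,0,0]],[[0,0,-0.35],[0,0,0]],[[0,0,-0.5],[0,0,0]],[[-0.06,0,-0.635],[0,0,0]],[[-0.16,0.02,-0.635],[0,0,-0.05]],[[-0.27,0.05,-0.635],[0,0,-0.1]],[[-0.38,0.08,-0.635],[0,0,-0.15]],[[-0.49,0.11,-0.635],[0,0,-0.2]],[[-0.6,0.14,-0.635],[0,0,-0.25]],[[-0.7,0.155,-0.635],[0,0,-0.3]],[[-0.769,0.155,-0.635],[0,0,-0.35]],[[-0.769,0.155,-0.635],[0,0,-0.4]],[[-0.769,0.155,-0.635],[0,0,-0.45]],[[-0.769,0.155,-0.635],[0,0,-0.5]],[[-0.769,0.155,-0.635],[0,0,-0.5]],[[-0.769,0.155,-0.635],[0,0,-0.5]]], "hand": 1}}

```text
t: 32.8
position: [0.4897, -0.1107, 0.4001]
tool_rot: [-0.0, 0.002, 1.0, -0.0]
force: [0.6, 0.5, 0.1]
opening: 0.0007
gripper_force: 0.0
```

```bash
python3 blk.py wrist; python3 well.py; python3 -c "
from h import *
print(rows([.49,-.11,.153]))"
```

```text
32.8 [ 0.48969949 -0.11070509  0.40005693] [-1.19577192e-05  1.98253707e-03  9.99998035e-01 -2.28840209e-07] 0.0006604236434115478 [ 0.48  0.01 -0.35  1.48  0.    1.65  1.7 ]
blk ((0.48697835206985474, -0.05588769540190697), (0.07122349739074707, 0.05297386646270752), 86.82012176513672) y -0.092 -0.02 x 0.459 0.514
well 0.4 [(np.float64(0.2), [0.118, 0.119]), (np.float64(0.22), [0.121, 0.125]), (np.float64(0.24), [0.126, 0.129]), (np.float64(0.3), [0.057, 0.059]), (np.float64(0.32), [0.057, 0.059]), (np.float64(0.34), [0.008, 0.009]), (np.float64(0.36), [0.007, 0.009])]
well 0.46 [(np.float64(0.28), [0.007, 0.009]), (np.float64(0.3), [0.007, 0.009]), (np.float64(0.32), [0.007, 0.009]), (np.float64(0.34), [0.007, 0.009]), (np.float64(0.36), [0.007, 0.009])]
top 2663
0.41 (150, 133) (162, 135) (174, 134) (186, 136) (198, 116) (210, 117) (222, 119) (234, 125) (246, 107) (258, 83) (270, 56) (282, 55) (294, 56) (306, 56) (318, 53) (330, 6) (342, 5) (354, 6) (366, 7)
0.43 (150, 133) (162, 135) (174, 135) (186, 136) (198, 117) (210, 118) (222, 120) (234, 124) (246, 118) (258, 71) (270, 57) 
[... 1079 characters left out ...]
5) (246, 127) (294, 57) (306, 57) (318, 56) (366, 8)
0.45 (150, 135) (162, 135) (174, 135) (186, 135) (198, 134) (210, 118) (222, 121) (234, 125) (246, 127) (294, 56) (306, 57) (318, 56) (366, 8)
0.47 (150, 135) (162, 135) (174, 135) (186, 135) (198, 134) (282, 7) (294, 7) (306, 7) (318, 7) (330, 7) (342, 7) (354, 7) (366, 8)
0.49 (150, 135) (162, 135) (174, 135) (186, 135) (198, 134) (282, 7) (294, 7) (306, 7) (318, 7) (330, 7) (342, 7) (354, 7) (366, 7)
0.51 (150, 135) (162, 135) (174, 135) (186, 135) (198, 142) (210, 137) (222, 129) (234, 123) (246, 116) (258, 111) (270, 109) (282, 89) (294, 65) (306, 73) (318, 65) (330, 73) (342, 64) (354, 50) (366, 47)
[-6.000e-04  1.600e-03  6.177e-01]
```

Call:
{"name": "send_rows", "arguments": {"deltas": [[[0,0,0.12],[0,0,0]],[[0,0,0.25],[0,0,0]],[[0,0,0.38],[0,0,0]],[[0,0,0.5],[0,0,0]],[[0,0,0.58],[0,0,0]],[[0,0,0.617],[0,0,0]],[[0,0,0.617],[0,0,0]]]}}

```text
t: 33.83
position: [0.4896, -0.1105, 0.1531]
tool_rot: [-0.0, 0.0, 1.0, 0.0]
force: [0.2, -0.3, 0.8]
opening: 0.0002
gripper_force: 0.0
```

Call:
{"name": "send_rows", "arguments": {"deltas": [[[0,0.015,0],[0,0,0]],[[0,0.03,0],[0,0,0]],[[0,0.05,0],[0,0,0]],[[0,0.07,0],[0,0,0]],[[0,0.09,0],[0,0,0]],[[0,0.11,0.01],[0,0,0]],[[0,0.13,0.015],[0,0,0]],[[0,0.15,0.015],[0,0,0]],[[0,0.17,0.015],[0,0,0]],[[0,0.19,0.015],[0,0,0]],[[0,0.21,0.015],[0,0,0]],[[0,0.23,0.015],[0,0,0]],[[0,0.25,0.015],[0,0,0]],[[0,0.27,0.015],[0,0,0]],[[0,0.29,0.015],[0,0,0]],[[0,0.31,0.015],[0,0,0]],[[0,0.33,0.015],[0,0,0]],[[0,0.35,0.015],[0,0,0]],[[0,0.35,0.015],[0,0,0]]]}}

```text
t: 36.2
position: [0.4914, 0.0287, 0.1493]
tool_rot: [0.002, 0.0, 1.0, -0.001]
force: [2.1, -4.9, 5.5]
opening: 0.0008
gripper_force: 3.2
```

```bash
python3 blk.py wrist;python3 blk.py top;python3 blk.py scene
```

```text
36.2 [0.49136555 0.02866932 0.14928711] [ 1.99502833e-03  4.64073767e-04  9.99997476e-01 -9.23829095e-04] 0.0008194154477329568 [ 0.31  0.1  -0.49  1.92  0.05  1.14  1.38]
blk ((0.468500018119812, 0.07449998706579208), (0.07099997997283936, 0.02500000223517418), 90.0) y 0.039 0.11 x 0.456 0.481
blk ((0.4899999797344208, 0.02699999511241913), (0.021999981254339218, 0.015999997034668922), 0.0) y 0.019 0.035 x 0.479 0.501
blk ((0.5019999742507935, 0.0989999920129776), (0.024000000208616257, 0.013999996706843376), 90.0) y 0.087 0.111 x 0.495 0.509
well 0.4 [(np.float64(0.2), [0.118, 0.12]), (np.float64(0.22), [0.12, 0.124])]
well 0.46 [(np.float64(0.32), [0.007, 0.009]), (np.float64(0.34), [0.007, 0.009]), (np.float64(0.36), [0.007, 0.009])]
36.25 [0.49131987 0.02867382 0.14917508] [ 1.93996694e-03  4.61157662e-04  9.99997682e-01 -8.12861897e-04] 0.00036508871019636223 [ 0.31  0.1  -0.49  1.92  0.05  1.14  1.38]
well 0.4 [(np.float64(0.2), [0.116, 0.121]), (np.float64(0.22), [0.12, 0.127]), (np.float64(0.24), [0.125, 0.131]), (np.float64(0.26), [0.062, 0.102]), (np.float64(0.28), [0.057,
[... 437 characters left out ...]
07, 0.015])]
36.3 [0.49131011 0.02864142 0.14910587] [ 1.91495470e-03  5.04155698e-04  9.99997738e-01 -7.75930100e-04] 0.00046367458887443795 [ 0.31  0.1  -0.49  1.92  0.05  1.14  1.38]
blk ((0.46688857674598694, 0.07290312647819519), (0.07161661237478256, 0.021969854831695557), 86.00909423828125) y 0.037 0.109 x 0.457 0.48
well 0.4 [(np.float64(0.2), [0.119, 0.123]), (np.float64(0.22), [0.122, 0.13]), (np.float64(0.24), [0.127, 0.132]), (np.float64(0.3), [0.059, 0.062]), (np.float64(0.32), [0.058, 0.06]), (np.float64(0.36), [0.018, 0.107])]
well 0.46 [(np.float64(0.3), [0.008, 0.013]), (np.float64(0.32), [0.01, 0.013]), (np.float64(0.34), [0.009, 0.013]), (np.float64(0.36), [0.009, 0.092])]
```

Call:
{"name": "send_rows", "arguments": {"deltas": [[[0,-0.02,0],[0,0,0]],[[0.018,-0.02,0],[0,0,0]],[[0.018,-0.0,0],[0,0,0]],[[0.018,0.02,0],[0,0,0]],[[0.018,0.04,0],[0,0,0]],[[0.018,0.06,0],[0,0,0]],[[0.018,0.08,0],[0,0,0]],[[0.018,0.1,0],[0,0,0]],[[0.018,0.12,0],[0,0,0]],[[0.018,0.14,0],[0,0,0]],[[0.018,0.16,0],[0,0,0]],[[0.018,0.18,0],[0,0,0]],[[0.018,0.2,0],[0,0,0]],[[0.018,0.22,0],[0,0,0]],[[0.018,0.22,0],[0,0,0]]]}}

```text
t: 38.22
position: [0.4824, 0.1184, 0.1471]
tool_rot: [-0.0, -0.001, 1.0, 0.0]
force: [-0.2, -0.3, 0.4]
opening: 0.0002
gripper_force: 0.1
```

```bash
python3 blk.py wrist;python3 blk.py scene
```

```text
38.225 [0.48236999 0.1184009  0.14714122] [-1.68336885e-04 -5.19635540e-04  9.99999844e-01  1.13690249e-04] 0.00024604598390417327 [ 0.2   0.12 -0.57  1.9   0.07  1.14  1.19]
blk ((0.48500001430511475, 0.16600000858306885), (0.07000000774860382, 0.04999998211860657), 90.0) y 0.131 0.201 x 0.46 0.51
blk ((0.48100000619888306, 0.11699999868869781), (0.01600000262260437, 0.022000014781951904), 90.0) y 0.109 0.125 x 0.47 0.492
well 0.4 [(np.float64(0.2), [0.117, 0.119]), (np.float64(0.22), [0.122, 0.125]), (np.float64(0.24), [0.126, 0.129]), (np.float64(0.26), [0.007, 0.009]), (np.float64(0.28), [0.058, 0.059]), (np.float64(0.3), [0.058, 0.059]), (np.float64(0.32), [0.057, 0.059]), (np.float64(0.34), [0.007, 0.009]), (np.float64(0.36), [0.008, 0.009])]
well 0.46 [(np.float64(0.2), [0.182, 0.187]), (np.float64(0.24), [0.008, 0.009]), (np.float64(0.26), [0.008, 0.009]), (np.float64(0.28), [0.008, 0.009]), (np.float64(0.3), [0.008, 0.009]), (np.float64(0.32), [0.008, 0.009]), (np.float64(0.34), [0.008, 0.009]), (np.float64(0.36), [0.008, 0.009])]
38.275 [0.48242387 0.11834067 0.14718358] [-1.15417728e-04 -4.54281149e-04  9.99999845e-01  2.99302088e-04] 0.000509773203164363 [ 0.2   0.12 -0.57  1.9   0.07  1.14  1.19]
well 0.4 [(np.float64(0.2), [0.12, 0.124]), (np.float64(0.22), [0.122, 0.129]), (np.float64(0.24), [0.127, 0.131]), (np.float64(0.3), [0.06, 0.063]), (np.float64(0.32), [0.059, 0.062]), (np.float64(0.36), [0.011, 0.137])]
well 0.46 [(np.float64(0.2), [0.179, 0.187]), (np.float64(0.3), [0.008, 0.012]), (np.float64(0.32), [0.009, 0.013]), (np.float64(0.34), [0.01, 0.014]), (np.float64(0.36), [0.01, 0.148])]
```

C is straight; finish the push (≈75 mm more).

Call:
{"name": "send_rows", "arguments": {"deltas": [[[0,0.02,0],[0,0,0]],[[0,0.04,0],[0,0,0]],[[0,0.06,0],[0,0,0]],[[0,0.08,0],[0,0,0]],[[0,0.1,0],[0,0,0]],[[0,0.12,0],[0,0,0]],[[0,0.14,0],[0,0,0]],[[0,0.16,0],[0,0,0]],[[0,0.18,0],[0,0,0]],[[0,0.19,0],[0,0,0]],[[0,0.19,0],[0,0,0]],[[0,0.1,-0.2],[0,0,0]],[[0,0,-0.35],[0,0,0]],[[0,-0.1,-0.5],[0,0,0]],[[0,-0.2,-0.63],[0,0,0]],[[0,-0.3,-0.63],[0,0,0]],[[0,-0.4,-0.63],[0,0,0]],[[0,-0.5,-0.63],[0,0,0]],[[0,-0.5,-0.63],[0,0,0]]]}}

```text
t: 40.7
position: [0.4821, -0.0866, 0.399]
tool_rot: [-0.0, 0.003, 1.0, -0.0]
force: [-0.5, 0.8, -0.7]
opening: 0.0002
gripper_force: 0.0
```

```bash
python3 blk.py scene; python3 well.py; python3 - <<'E'
from h import *
im,d=snapshot('scene');cv2.imwrite('pics/s2.png',cv2.resize(im[105:275,170:360],None,fx=4,fy=3.5)[:595,:,::-1])
pp=[]
for n in('top','scene','wrist'):
    P=camera_params(n);im,d=snapshot(n);c=cloud(d,P)
    for r in pinpoint('paddle_pad',n)[:2]:
        px=r['pixel'];print(n,round(r['confidence'],2),c[int(px[1]),int(px[0])].round(4),atz(px,P,.12).round(4))
E
```

```text
40.7 [ 0.4820987  -0.08655622  0.39896455] [-3.26512055e-04  3.37614624e-03  9.99994215e-01 -2.54339145e-04] 0.00022165010594884344 [ 0.43 -0.01 -0.34  1.51 -0.    1.64  1.66]
well 0.4 [(np.float64(0.2), [0.121, 0.123]), (np.float64(0.22), [0.122, 0.128]), (np.float64(0.24), [0.126, 0.132]), (np.float64(0.3), [0.058, 0.064]), (np.float64(0.32), [0.058, 0.063]), (np.float64(0.36), [0.017, 0.145])]
well 0.46 [(np.float64(0.24), [0.079, 0.085]), (np.float64(0.3), [0.012, 0.014]), (np.float64(0.32), [0.008, 0.013]), (np.float64(0.34), [0.008, 0.014]), (np.float64(0.36), [0.009, 0.152])]
top 2661
0.41 (150, 134) (162, 134) (174, 135) (186, 135) (198, 116) (210, 115) (222, 121) (234, 125) (246, 109) (258, 84) (270, 57) (282, 56) (294, 56) (306, 56) (318, 54) (330, 7) (342, 6) (354, 7) (366, 6)
0.43 (150, 135) (162, 135) (174, 135) (186, 134) (198, 116) (210, 116) (222, 120) (234, 125) (246, 111) (258, 67) (270, 56) (282, 56) (294, 56) (306, 56) (318, 56) (330, 8) (342, 7) (354, 8) (366, 7)
0.45 (150, 134) (162, 134) (174, 135) (186, 135) (198, 132) (210, 116) (222, 119) (234, 124) (246, 10
[... 1156 characters left out ...]
.47 (150, 135) (162, 135) (174, 135) (186, 135) (198, 135) (234, 77) (246, 77) (258, 76) (294, 7) (306, 7) (318, 7) (330, 7) (342, 7) (354, 7) (366, 7)
0.49 (150, 135) (162, 135) (174, 135) (186, 135) (198, 134) (234, 77) (246, 77) (258, 76) (294, 8) (306, 7) (318, 7) (330, 7) (342, 7) (354, 7) (366, 7)
0.51 (150, 135) (162, 135) (174, 135) (186, 135) (198, 140) (210, 134) (222, 127) (234, 102) (246, 91) (258, 116) (270, 115) (282, 109) (294, 102) (306, 75) (318, 74) (330, 74) (342, 67) (354, 75) (366, 73)
scene 0.69 [ 0.4348 -0.1692  0.1231] [ 0.4363 -0.1713  0.12  ]
wrist 0.73 [ 0.4336 -0.1737  0.1196] [ 0.4337 -0.1727  0.12  ]
wrist 0.62 [ 0.5969 -0.4853  0.0364] [ 0.5686 -0.4214  0.12  ]
```

View pics/s2.png

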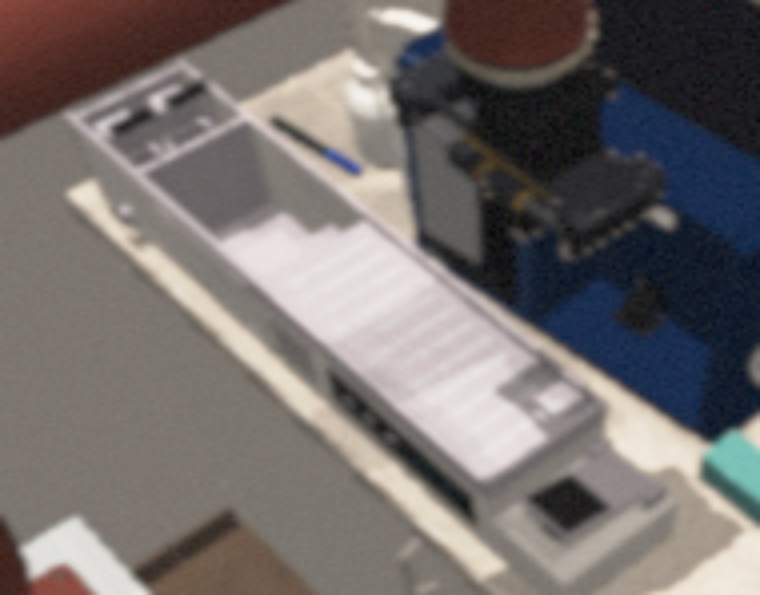

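Call:
{"name": "send_rows", "arguments": {"deltas": [[[0.06,-0.11,0.05],[0,0,0]],[[0.12,-0.214,0.15],[0,0,0]],[[0.12,-0.214,0.28],[0,0,0]],[[0.12,-0.214,0.41],[0,0,0]],[[0.12,-0.214,0.53],[0,0,0]],[[0.12,-0.214,0.61],[0,0,0]],[[0.12,-0.214,0.65],[0,0,0]],[[0.12,-0.214,0.66],[0,0,0]],[[0.12,-0.214,0.66],[0,0,0]]]}}

```text
t: 42.32
position: [0.4353, -0.1683, 0.1362]
tool_rot: [0.001, 0.0, 1.0, -0.0]
force: [-0.3, 0.0, -0.1]
opening: 0.0005
gripper_force: 0.0
```

```bash
python3 -c "
from h import *
s=readout.observe();print(s['position'],s['force'],rows([.434,-.172,.101]))
n='top';P=camera_params(n);im,d=snapshot(n);c=cloud(d,P)
for y in (.37,): pass
h=c[(c[...,2]>.12)&(c[...,2]<.21)&(c[...,1]>.40)&(c[...,1]<.44)&(c[...,0]>.40)&(c[...,0]<.515)&(c[...,2]>.16)];print(h.min(0),h.max(0))
h=c[(abs(c[...,2]-.137)<.006)&(c[...,1]>.45)&(c[...,1]<.488)&(c[...,0]>.40)&(c[...,0]<.515)];print(len(h),np.percentile(h,[2,50,98],axis=0))
"
```

```text
[ 0.43526377 -0.16828345  0.13621474] [-0.28456712  0.00371548 -0.10277635] [ 0.0033 -0.0093  0.088 ]
[0.40192327 0.4132069  0.16263422] [0.50491475 0.42560924 0.18632735]
134 [[0.40703202 0.45256515 0.13162098]
 [0.46650614 0.46396407 0.13556042]
 [0.49874793 0.47539703 0.14068639]]
```

Call:
{"name": "send_rows", "arguments": {"deltas": [[[0.003,-0.009,0.02],[0,0,0]],[[0.003,-0.009,0.04],[0,0,0]],[[0.003,-0.009,0.06],[0,0,0]],[[0.003,-0.009,0.075],[0,0,0]],[[0.003,-0.009,0.085],[0,0,0]],[[0.003,-0.009,0.09],[0,0,0]],[[0.003,-0.009,0.09],[0,0,0]],[[0.003,-0.009,0.09],[0,0,0]]]}}

```text
t: 43.38
position: [0.4323, -0.1722, 0.1009]
tool_rot: [-0.001, 0.0, 1.0, -0.0]
force: [-15.1, 2.9, 29.9]
opening: 0.0004
gripper_force: 14.9
```

Call:
{"name": "send_rows", "arguments": {"deltas": [[[0,0,0],[0,0,0]],[[0,0,0],[0,0,0]],[[0,0,-0.03],[0,0,0]],[[0,0,-0.1],[0,0,0]],[[0,0,-0.25],[0,0,0]],[[0,0,-0.4],[0,0,0]],[[0,0,-0.55],[0,0,0]],[[0,0,-0.65],[0,0,0]],[[0,0,-0.65],[0,0,0]],[[0,0,-0.65],[0,0,0]]]}}

```text
t: 44.62
position: [0.4332, -0.1717, 0.3581]
tool_rot: [-0.001, 0.0, 1.0, 0.0]
force: [0.0, -0.7, -1.1]
opening: 0.0004
gripper_force: 0.0
```

```bash
python3 blk.py scene; python3 - <<'E'
from h import *
s=readout.observe();print(s['force'],np.abs(s['qd']).max())
for n in('wrist','scene','top'):
    P=camera_params(n);im,d=snapshot(n);c=cloud(d,P)
    for r in pinpoint('paddle_pad',n)[:1]+(pinpoint('handle_1',n)[:2] if n!='wrist' else []):
        px=r['pixel'];print(n,round(r['confidence'],2),c[int(px[1]),int(px[0])].round(4))
E
python3 well.py | head -7
```

```text
44.625 [ 0.43320167 -0.17166219  0.35806284] [-5.99221829e-04  9.26920627e-05  9.99999772e-01  2.96087946e-04] 0.0003884294915604886 [ 0.54 -0.07 -0.24  1.65 -0.02  1.57  1.87]
well 0.4 [(np.float64(0.2), [0.119, 0.124]), (np.float64(0.22), [0.122, 0.127]), (np.float64(0.24), [0.126, 0.132]), (np.float64(0.3), [0.059, 0.062]), (np.float64(0.32), [0.057, 0.061]), (np.float64(0.36), [0.031, 0.119])]
well 0.46 [(np.float64(0.24), [0.079, 0.084]), (np.float64(0.32), [0.009, 0.012]), (np.float64(0.34), [0.009, 0.013]), (np.float64(0.36), [0.01, 0.093])]
[-0.15822864  0.2040334  -0.4039609 ] 0.004971371720273039
wrist 0.68 [ 0.4308 -0.1691  0.1198]
scene 0.69 [ 0.4418 -0.1661  0.1167]
top 0.68 [0.4932 0.2201 0.0819]
top 0.85 [0.5005 0.4177 0.181 ]
top 0.65 [ 0.6223 -0.213   0.0426]
top 2634
0.41 (150, 133) (162, 135) (174, 134) (186, 134) (198, 117) (210, 116) (222, 121) (234, 125) (246, 110) (258, 83) (270, 56) (282, 56) (294, 55) (306, 56) (318, 55) (330, 7) (342, 6) (354, 6) (366, 9)
0.43 (150, 133) (162, 134) (174, 134) (186, 133) (198, 119) (210, 117) (222, 121) (234, 124) (246, 118) 
[... 157 characters left out ...]
(210, 115) (222, 121) (234, 122) (246, 108) (258, 61) (270, 57) (282, 55) (294, 56) (306, 54) (318, 56) (330, 9) (342, 7) (354, 7) (366, 6)
0.47 (150, 136) (162, 134) (174, 133) (186, 134) (210, 78) (222, 76) (234, 75) (246, 76) (258, 44) (270, 6) (282, 6) (294, 6) (306, 6) (318, 6) (330, 6) (342, 7) (354, 6) (366, 5)
0.49 (150, 134) (162, 133) (174, 134) (186, 134) (198, 134) (210, 75) (222, 77) (234, 77) (246, 75) (270, 5) (282, 6) (294, 6) (306, 5) (318, 6) (330, 8) (342, 6) (354, 6) (366, 9)
0.51 (150, 134) (162, 137) (174, 135) (186, 135) (198, 135) (210, 76) (222, 78) (234, 77) (246, 78) (258, 107) (270, 39) (282, 11) (294, 14) (306, 20) (318, 10) (330, 19) (342, 9) (354, 10) (366, 10)
```

```bash
python3 -c "
from workcell import workorder
print(workorder.close_job())"
```

```text
the job is handed in; nothing more can be done
None
```

I handed the job in with all three heating blocks in the well, both baskets hanging behind the rail's lip, and the paddle pressed to its stop and back up. The hand-in returned no verdict, and one block is leaning on another in the well, its centre about 88 mm high (limit 121 mm).

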